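# Load a watch movement carrier into the bench tester and start it

### The arm

A 6-joint arm with a two-finger parallel gripper is mounted at the origin on the work surface. World frame = base frame: x ahead of the robot, y to its left, z up, the work surface at z = 0. Lengths are in m, angles in rad, forces in N, time in s.
With the tool pointing down it reaches from about 0.425 to 0.95 m from the base axis. Payload 3.5 kg.
Tool frame: the origin (TCP) lies between the finger pads; the fingertips stand 17 mm ahead of it and the grasp point (between the pads) lies 2 mm behind it; z points along the fingers, y is the direction in which the jaws open and shut (so a half turn about z gives the same grasp; the last joint's range is limited). The gripper opens to 85 mm and grips with 20 to 120 N. Pads are 22 mm wide; open, the fingers measure 114 mm over their backs; the gripper's body (76 mm by 85 mm) begins 54 mm behind the grasp point. The pads swing forward as they close: fully open they stand 13 mm farther back than shut.
Start: joints at [1.075, 0.286, 1.577, -0, 1.279, -0.15], TCP at [0.229, 0.635, 0.248] pointing down, gripper open.
Joint ranges: [-2.77, 2.77], [-0.9, 2.22], [0.21, 2.48], [-1.53, 4.67], [0.24, 2.81], [-2.84, 2.84]. Speed limits (rad/s): [2.79, 2.79, 3.14, 3.14, 3.14, 3.14].

### API

Orientations are given as a unit quaternion [x, y, z, w].
In Python, from plant import ctrl gives the robot as it stands.
- The arm moves only by the tool carry_out, never from a script. Its argument "commands" is a list of rows, each an object with "delta_pos": the shift along the tool's x, y, z in m, a list of three; "delta_rot": the turn, a rotation vector about the tool's x, y, z in rad, a list of three; "claw": the opening in per cent of the stroke, from 0 (shut) to 100 (fully open). A call has 1 to 8 rows; each row is the pose to reach, as a shift and turn from the pose measured when the call began, along the tool's axes at that moment; what a row does not reach only later rows make up. A row lasts 1/12 s, in which the tool goes at most 41.7 mm and 7.16 degrees, less where a joint would pass 70% of its speed; a pose out of reach is approached as far as the arm can. A call with a gripper value outside its range is refused whole. The fingers move at their own pace and stop on an object; "force" is the grip in N (left out, the last holds). Time passes only in rows, so rows that repeat a pose let the fingers close. It gives the time, the measured TCP pose, the force and the opening at its end, in the units of the state.
- ctrl.get_state(): the state, without advancing time (a new reading comes with each control period).
- ctrl.read_camera(name): name is "scene" or "top" or "wrist"; returns (picture, depth): 384x512x3 uint8, red, green, blue; 384x512 float32, m along the optical axis (not along the pixel's ray), 0 where there is no reading.
- ctrl.camera_info(name): a dict with "fx", "fy", "cx", "cy" (pixels), "rvec" (rotation vector, rad) and "tvec" (3), from world to camera coordinates, as OpenCV has them; the wrist camera has in their place "mount" (4x4, takes a point from camera to tool coordinates, whose origin is the TCP and whose axes are the flange's). Camera axes: x right, y down, z forward; pixel columns grow to the right and rows downward; lengths in m; the calibration is good to about 2 mm. The wrist camera is an equidistant fisheye: a pixel r from the principal point sees the ray r / f radians off the axis. A picture is of the moment at which its call begins: read the wrist's pose just before it. camera_info takes no time and is no camera call.
- ctrl.sign_off(): hands the job in, once; it reports no verdict.
The state is a dict: "time": time; "qpos": joint angles; "dq": joint speeds; "joint_efforts": joint torques, N m; "eef_pos": TCP position; "tcp_rot": TCP orientation; "contact_force": force on the tool from outside, world axes, zero at the start; "wrist_torque": the same for the moment, N m; "opening": opening from 0.0 (shut) to 1.0 (fully open).
Only numpy, scipy, OpenCV 4.12 (cv2) and the standard library are available. Lean on these libraries where they do the work, as an engineer would, in place of code of your own. Each camera call takes 0.05 s, during which the arm holds its last target.

### The job

Load the carrier that holds the round watch movement into the bench tester: hold it tilted, tuck its tongue under the steel lip, then lower the other end gently, without letting it drop, until it lies flat in the nest. Slide the clamp fully over its edge, then press the start button once it is clamped and let go. Leave the empty carrier and everything else on the bench where it is.

Things in the scene. Friction and masses are not known exactly. Their poses are not given: they have to be found in the camera images.
- carrier: Loose aluminium plate (about 0.18 kg) with a round steel movement on it (34 mm disc, centre x=+12 mm, top 11 mm up, tiny brass wheels). Origin: underside centre of its 106 mm length; x to the tongue, z up. Plate x -53 to +38 mm, 70 mm wide, 6 mm thick. Starts flat on the bench, tongue roughly away from the robot, left or right of the tester (swapped at random with the empty one).
- post (a point): Top centre of the carrier's square grip post, to be taken from above: 18 x 18 mm, at carrier x=-26 mm, y=0, standing from 6 to 40 mm above the plate's underside; sides along the carrier's axes.
- tongue (a point): Middle of the end of the carrier's tongue, carrier x=+53 mm, y=0, z=+2 mm; axes as the carrier's. The tongue spans carrier x +38 to +53 mm, 40 mm wide, 4 mm thick, its underside flush with the plate's.
- spare: The empty carrier: the same plate, tongue and square post, but bare, with no round movement on it. Same origin and axes. Leave it alone.
- tester: Grey bench tester, fixed; place and yaw vary. Origin on the bench under the nest's centre; x points to the lip, roughly away from the robot. Block x -126 to +69 mm, 100 mm wide, top face (the bed) 30 mm above the bench. A white switch box on its +y side (x -70 to +30, y 51 to 115 mm, 30 mm high) bears the start button.
- nest (a point): Centre of the nest floor, on the bed; axes as the tester's. The seated carrier's origin lies here, axes matching, with 2 mm play each way in x, 2.5 mm in y. Near sill: inner face x=-55 mm, 6 mm thick, 6 mm high. Side cheeks: inner faces y=+-37.5 mm, 6 mm high, x -40 to +30 mm. The carrier gets in only tilted (some 6 to 12 degrees), tongue first and low.
- lip (a point): Middle of the free edge of the steel lip, at its underside: nest x=+43 mm, y=0, 9 mm above the bed. The lip is 70 mm wide, 4 mm thick (top 13 mm above the bed) and overhangs the nest by 12 mm; the back wall's face under it is at nest x=+55 mm.
- clamp (a joint): Steel sliding clamp at the tester's near end: 0 drawn back, 0.022 m fully home over the carrier's near edge; slides to tester +x, about 1.5 N friction, stays where left. Blade 34 mm wide, 8 to 12 mm above the bed; its tip is at nest x=-65 mm at 0, -43 mm at 0.022. Fixed guides beside it reach 16 mm above the bed (x -121 to -71, |y| 18.5 to 24.5 mm). Starts at 0 to 0.004.
- thumb (a point): Top centre of the clamp's upright thumb-piece: a steel block 10 mm in x and 22 mm in y, standing from 12 to 38 mm above the bed. At joint 0 it is at tester x=-100 mm, y=0. Push it along the tester's +x or pinch it.
- start (a joint): Travel of the black round start button (26 mm diameter), 0 = up, 0.006 m = fully pressed (about 4 N); springs back. Pressed straight down.
- start_top (a point): Centre of the start button's top face, on the switch box at tester x=-38 mm, y=+83 mm. Moves with the button.
- tweezers: Steel tweezers, 120 mm, lying on the bench. Bystander.
- loupe: Black eye loupe, 38 mm across, 30 mm high. Bystander.
- oil_cups: Black tray 60 x 150 mm with four white-capped cups, 30 mm high. Bystander.
- screwdriver: Screwdriver, 130 mm, lying on the bench. Bystander.
- brush: Slim dust brush, 120 mm, lying on the bench. Bystander.
- jar: Glass jar 50 mm across, 50 mm high. Bystander.
- parts_box: Clear divided parts box 90 x 120 mm, 22 mm high. Bystander.
Things that resemble listed ones, but are neither listed nor needed, are in the scene too. Leave any pink or red look-alike of the carrier alone.

How it is judged:
By the outcome, as a careful person would: the job done as asked, in the order asked, and still so for the second after the job is handed in, with the robot touching nothing.
It also fails if it takes over 51 s, if anything falls off the work surface, if the arm or the gripper's body presses on something with over 40 N, if the wrist force passes 120 N, or if a joint passes its speed limit or range.

## Working session

There is one attempt and no reset: what is moved stays moved. The work goes in short steps, Python scripts to look and compute and a tool call to move; the robot and the scene stay as the last step left them, time stands still between calls to the robot, and variables do not carry over. Pictures are saved under pics/ and viewed, and the job is handed in when it is done.

Besides the shell and the picture viewer there is one more tool, called after "Call:" by a JSON object that holds its "method" and its "body", one argument or row to a line. carry_out: Moves the arm, as the interface text tells. Its arguments: {"type":"object","properties":{"commands":{"type":"array"},"force":{"type":"number"}},"required":["commands"]}

```bash
ls; mkdir -p pics
cat > h.py <<'E'
import numpy as np,cv2
from scipy.spatial.transform import Rotation as R
from plant import ctrl
def cam(n):
    i=ctrl.camera_info(n);K=np.array([[i['fx'],0,i['cx']],[0,i['fy'],i['cy']],[0,0,1]])
    return K,R.from_rotvec(np.ravel(i['rvec'])).as_matrix(),np.ravel(i['tvec'])
def ray(n,uv,z):
    K,Rm,t=cam(n);uv=np.atleast_2d(uv).astype(float)
    d=(np.c_[uv,np.ones(len(uv))]@np.linalg.inv(K).T)@Rm
    c=-Rm.T@t
    return c+d*((z-c[2])/d[:,2])[:,None]
def proj(n,P):
    K,Rm,t=cam(n);q=(np.atleast_2d(P)@Rm.T+t)@K.T
    return q[:,:2]/q[:,2:]
def save(n,im): cv2.imwrite('pics/'+n,cv2.cvtColor(im,cv2.COLOR_RGB2BGR))
E
python3 - <<'E'
from h import *
s=ctrl.get_state();print({k:np.round(v,3) for k,v in s.items()})
for n in['scene','top']:
    p,d=ctrl.read_camera(n);save(n+'0.png',p);np.save(n+'0.npy',d);np.save(n+'0p.npy',p)
    print(n,ctrl.camera_info(n), d.min(),d.max())
print(ctrl.camera_info('wrist'))
E
```

```text
pics
{'time': np.float64(0.0), 'qpos': array([ 1.075,  0.287,  1.578, -0.   ,  1.279, -0.15 ]), 'dq': array([-0.001,  0.   , -0.001,  0.   , -0.001,  0.002]), 'joint_efforts': array([-0.0000e+00, -4.0600e+01, -2.9262e+01, -0.0000e+00,  6.0000e-03,
        0.0000e+00]), 'eef_pos': array([0.228, 0.635, 0.247]), 'tcp_rot': array([ 0.172,  0.985, -0.001, -0.   ]), 'contact_force': array([-0.496, -0.33 ,  0.692]), 'wrist_torque': array([ 0.005,  0.011, -0.014]), 'opening': np.float64(1.004)}
scene {'fx': 449.9735449558094, 'fy': 449.9735449558094, 'cx': 256.4530500867389, 'cy': 194.5429939448014, 'rvec': array([ 0.86414914,  2.48286941, -1.133433  ]), 'tvec': array([ 0.48417958, -0.14203781,  1.49062409])} 0.0 3.6411004
top {'fx': 383.71419775422885, 'fy': 383.71419775422885, 'cx': 257.22080142719466, 'cy': 192.30046061541304, 'rvec': array([ 2.17780393, -2.20520658,  0.06905503]), 'tvec': array([-0.076865  ,  0.59259668,  1.11221388])} 0.0 1.9804336
{'fx': 297.3186396354542, 'fy': 297.3186396354542, 'cx': 254.4746318882843, 'cy': 193.38804872573874, 'mount': array([[ 1.13021724e-03, -9.50485182e-01, -3.10767825e-01,
         8.02607413e-02],
       [ 9.99999355e-01,  1.10856028e-03,  2.46313768e-04,
        -3.10812371e-04],
       [ 1.10387279e-04, -3.10767903e-01,  9.50485822e-01,
        -1.25496354e-01],
       [ 0.00000000e+00,  0.00000000e+00,  0.00000000e+00,
         1.00000000e+00]])}
```

View pics/top0.png

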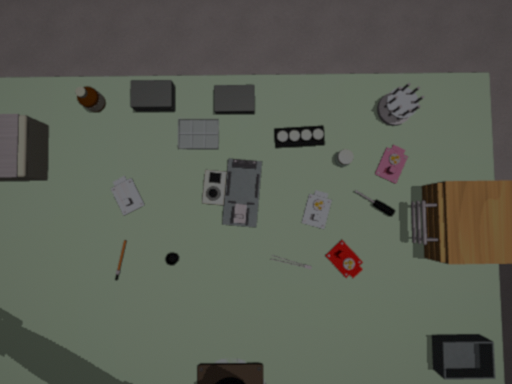

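View pics/scene0.png

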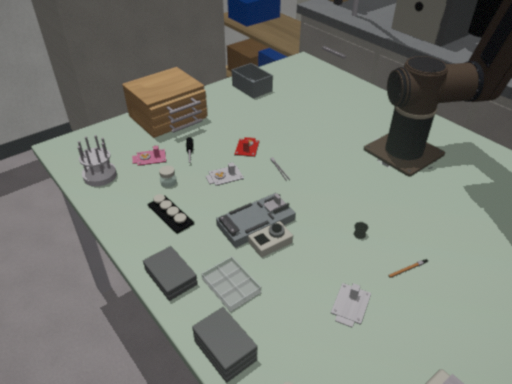

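The top view shows these candidates:
- Silver carrier with a round movement at (317,209).
- Bare silver carrier at (128,195), which is the spare.
- Red look-alike at (345,259).
- Pink look-alike at (392,163).

By the description I choose (317,209). The tester is at (242,193). I'll check the choice in a close crop.

Run:
```python
from h import *
p=np.load('top0p.npy')
a=cv2.resize(p[180:240,280:350],None,fx=8,fy=8,interpolation=cv2.INTER_CUBIC)
b=cv2.resize(p[150:235,195:270],None,fx=6,fy=6,interpolation=cv2.INTER_CUBIC)
h=max(a.shape[0],b.shape[0]);c=np.zeros((h,a.shape[1]+b.shape[1],3),np.uint8);c[:a.shape[0],:a.shape[1]]=a;c[:b.shape[0],a.shape[1]:]=b
c=cv2.resize(c,None,fx=.78,fy=.78);print(c.shape)
save('crop1.png',c)
print(ray('top',[[317,209],[128,195],[242,190],[240,213],[213,193]],0.03))
d=np.load('top0.npy')
K,Rm,t=cam('top')
# depth height map
v,u=np.mgrid[:384,:512];X=np.stack([(u-K[0,2])/K[0,0]*d,(v-K[1,2])/K[1,1]*d,d],-1)
W=(X-t)@Rm;np.save('W.npy',W)
np.set_printoptions(linewidth=250,precision=0,suppress=True)
print((W[192:228:2,300:336:2,2]*1000))
print((W[156:230:3,200:268:3,2]*1000))
```

```text
(398, 788, 3)
[[ 0.54005602 -0.25743891  0.03      ]
 [ 0.58767487  0.29208449  0.03      ]
 [ 0.59813636 -0.03994922  0.03      ]
 [ 0.53125063 -0.03346095  0.03      ]
 [ 0.59042708  0.04462661  0.03      ]]
[[-0. -2. -5. -1.  1. -1. -1. -1.  2.  4.  2.  0. -4. -5. -3. -0. -2. -3.]
 [-3. -4. -2.  0. -3.  3.  1.  1.  4.  6.  6.  0.  1.  3. -1. -2. -2. -6.]
 [-0. -2. -3. -2. -2.  8.  6.  3.  6.  8.  6.  2.  3.  2.  5. -4. -4. -3.]
 [ 4. -2.  1.  1.  4.  7.  6.  9.  7.  2.  3.  7.  2.  4. -4. -4. -2.  2.]
 [-5.  2. -1. -3.  5.  5. 10.  4.  9. 11.  9.  7.  4.  4.  5.  7. -2.  1.]
 [-0. -4.  1.  1.  1.  5.  4. 14. 13. 11. 10.  8.  4.  4.  8.  4.  3. -5.]
 [-0. -0. -3. -2.  4.  2.  1. 11. 14. 11. 11. 15. 11.  8.  3.  5. -4. -0.]
 [-5. -2. -2.  5.  7.  4.  9.  8. 14. 13. 10. 10. 12.  3.  9.  4. -1. -1.]
 [-3.  3.  0.  7.  5.  4.  4.  5. 13. 15. 12.  7.  5.  6.  5. -0. -1. -4.]
 [-2.  3. -4.  4.  6.  5.  3.  5.  7.  9. 11.  7.  6.  4.  3. -5. -4. -5.]
 [ 1. -1.  1. -1.  4.  1.  6.  6. -0.  2.  9.  3.  7.  9.  8. -1.  2.  0.]
 [-2. -3.  8.  9.  4.  2.  5. 30. 37.  6.  2. 10.  9.  5.  2. -2.
[... 3286 characters left out ...]
1.    1.    1.   -1.   -1.   -4.    0.   -0.   28.   26.   32.   44.   67.   68.   71.   40.   40.   30.   28.   30.    2.    1.   -3.]
 [  -3.    0.   -2.   -1.   -2.   -3.    0.   -2.   28.   28.   30.   41.   38.   39.   45.   42.   39.   32.   32.   -1.   -2.   -3.   -3.]
 [  -4.    0.    4.   -0.    1.    1.    1.   -1.   31.   29.   29.   31.   43.   42.   44.   42.   31.   27.   28.   -1.   -1.   -1.    3.]
 [   0.    2.   -2.   -2.   -2.   -0.   -0.    1.   -1.   -2.   26.   31.   33.   26.   26.   30.   26.   29.   30.    0.    1.    1.    2.]
 [   0.   -1.    1.   -2.   -2.    1.    2.   -6.   -0.    0.   -2.    1.    0.    3.   -1.   -0.    0.   -2.   -2.    0.   -4.   -1.    1.]]
```

View pics/crop1.png

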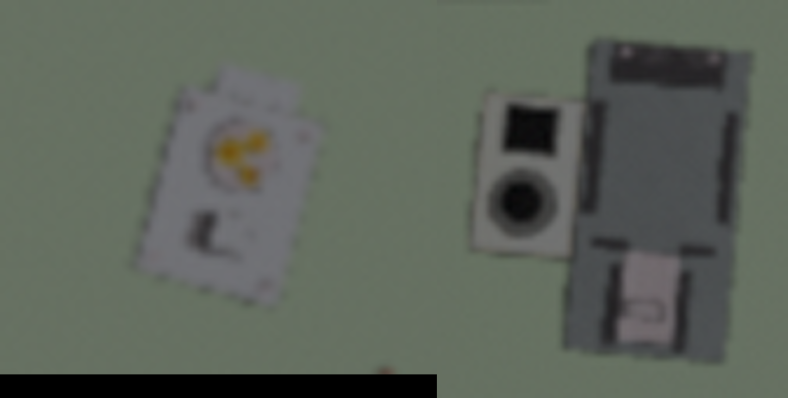

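The crop confirms it: the left plate carries a round disc with brass wheels and a post, so it is the carrier. The right crop shows the tester with its lip at the top, the clamp at the bottom, and the round button on the white box. Next I move over for wrist views.

```bash
cat >> h.py <<'E'
def toolR(yaw,tilt=0):
    # carrier-frame yaw; tool x=-carrier x, tool z down; tilt>0 = nose (carrier +x) down
    Rc=R.from_euler('z',yaw)*R.from_euler('y',tilt)
    return Rc*R.from_matrix(np.array([[-1,0,0],[0,1,0],[0,0,-1.]]))
def delta(p,Rt,s=None):
    s=s or ctrl.get_state();Rn=R.from_quat(s['tcp_rot'])
    return np.round(Rn.inv().apply(np.array(p)-s['eef_pos']),4),np.round((Rn.inv()*Rt).as_rotvec(),4)
def wpix(uv,z,s,M=None):
    i=ctrl.camera_info('wrist');uv=np.atleast_2d(uv).astype(float)-[i['cx'],i['cy']]
    r=np.linalg.norm(uv,axis=1);th=r/i['fx'];k=np.where(r>0,np.sin(th)/np.maximum(r,1e-9),0)
    d=np.c_[uv*k[:,None],np.cos(th)];m=np.array(i['mount']);Rn=R.from_quat(s['tcp_rot']).as_matrix()
    dw=d@m[:3,:3].T@Rn.T;c=Rn@m[:3,3]+s['eef_pos']
    return c+dw*((z-c[2])/dw[:,2])[:,None]
def wproj(P,s):
    i=ctrl.camera_info('wrist');m=np.array(i['mount']);Rn=R.from_quat(s['tcp_rot']).as_matrix()
    q=((np.atleast_2d(P)-s['eef_pos'])@Rn-m[:3,3])@m[:3,:3]
    rho=np.linalg.norm(q[:,:2],axis=1);th=np.arctan2(rho,q[:,2])
    return q[:,:2]/rho[:,None]*(th*i['fx'])[:,None]+[i['cx'],i['cy']]
def wshot(n):
    s=ctrl.get_state();p,d=ctrl.read_camera('wrist')
    import pickle;pickle.dump((s,p,d),open(n+'.pkl','wb'));save(n+'.png',p);return s,p,d
E
python3 - <<'E'
from h import *
print(delta([.48,.25,.28],toolR(0)),delta([.52,-.15,.25],toolR(-.2)))
E
```

```text
(array([-0.367 , -0.2766, -0.0325]), array([-0.0021, -0.0007, -0.3458])) (array([-0.5402, -0.6393, -0.0017]), array([-0.0021, -0.0005, -0.1458]))
```

Call:
{"method": "carry_out", "body": {
  "commands": [
    {"delta_pos": [-0.367,-0.277,-0.03],"delta_rot": [0,0,-0.3],"claw": 60},
    {"delta_pos": [-0.367,-0.277,-0.03],"delta_rot": [0,0,-0.3],"claw": 60},
    {"delta_pos": [-0.367,-0.277,-0.03],"delta_rot": [0,0,-0.3],"claw": 60},
    {"delta_pos": [-0.367,-0.277,-0.03],"delta_rot": [0,0,-0.3],"claw": 60},
    {"delta_pos": [-0.367,-0.277,-0.03],"delta_rot": [0,0,-0.3],"claw": 60},
    {"delta_pos": [-0.367,-0.277,-0.03],"delta_rot": [0,0,-0.3],"claw": 60},
    {"delta_pos": [-0.367,-0.277,-0.03],"delta_rot": [0,0,-0.3],"claw": 60},
    {"delta_pos": [-0.367,-0.277,-0.03],"delta_rot": [0,0,-0.3],"claw": 60}
  ],
  "force": 40
}}

```text
time: 0.77
eef_pos: [0.4105, 0.3548, 0.2691]
tcp_rot: [0.023, 1.0, -0.001, -0.001]
contact_force: [0.4, 1.3, 0.7]
opening: 0.597
```

Run:
```python
from h import *
print(ctrl.get_state()['eef_pos'],delta([.50,-.22,.25],toolR(-.25)))
```

```text
[0.41050508 0.35477172 0.26908572] (array([-0.1155, -0.5701,  0.0202]), array([-0.0024, -0.0012,  0.2045]))
```

Call:
{"method": "carry_out", "body": {
  "commands": [
    {"delta_pos": [-0.115,-0.57,0.02],"delta_rot": [0,0,0.2],"claw": 60},
    {"delta_pos": [-0.115,-0.57,0.02],"delta_rot": [0,0,0.2],"claw": 60},
    {"delta_pos": [-0.115,-0.57,0.02],"delta_rot": [0,0,0.2],"claw": 60},
    {"delta_pos": [-0.115,-0.57,0.02],"delta_rot": [0,0,0.2],"claw": 60},
    {"delta_pos": [-0.115,-0.57,0.02],"delta_rot": [0,0,0.2],"claw": 60},
    {"delta_pos": [-0.115,-0.57,0.02],"delta_rot": [0,0,0.2],"claw": 60},
    {"delta_pos": [-0.115,-0.57,0.02],"delta_rot": [0,0,0.2],"claw": 60},
    {"delta_pos": [-0.115,-0.57,0.02],"delta_rot": [0,0,0.2],"claw": 60}
  ]
}}

```text
time: 1.43
eef_pos: [0.4606, 0.0256, 0.2582]
tcp_rot: [0.122, 0.992, -0.001, -0.001]
contact_force: [1.3, -0.1, -0.1]
opening: 0.6
```

Run:
```python
from h import *
print(ctrl.get_state()['eef_pos'],delta([.50,-.22,.25],toolR(-.25)))
```

```text
[0.46062848 0.02559368 0.25817102] (array([-0.0979, -0.2287,  0.0086]), array([-0.0024, -0.001 ,  0.0046]))
```

Call:
{"method": "carry_out", "body": {
  "commands": [
    {"delta_pos": [-0.098,-0.229,0.008],"delta_rot": [0,0,0],"claw": 60},
    {"delta_pos": [-0.098,-0.229,0.008],"delta_rot": [0,0,0],"claw": 60},
    {"delta_pos": [-0.098,-0.229,0.008],"delta_rot": [0,0,0],"claw": 60},
    {"delta_pos": [-0.098,-0.229,0.008],"delta_rot": [0,0,0],"claw": 60},
    {"delta_pos": [-0.098,-0.229,0.008],"delta_rot": [0,0,0],"claw": 60},
    {"delta_pos": [-0.098,-0.229,0.008],"delta_rot": [0,0,0],"claw": 60},
    {"delta_pos": [-0.098,-0.229,0.008],"delta_rot": [0,0,0],"claw": 60},
    {"delta_pos": [-0.098,-0.229,0.008],"delta_rot": [0,0,0],"claw": 60}
  ]
}}

```text
time: 2.1
eef_pos: [0.4996, -0.2223, 0.2496]
tcp_rot: [0.124, 0.992, -0.001, -0.001]
contact_force: [-0.6, 1.1, 0.0]
opening: 0.6
```

Run:
```python
from h import *
s,p,d=wshot('pics/w1');print(s['eef_pos'],s['dq'])
```

```text
[ 0.49960135 -0.22232783  0.24962646] [ 0.05023666 -0.0335806   0.03341113  0.00966133  0.01053238  0.00900457]
```

```bash
sed -i "s#save(n+'.png',p)#save(n.split('/')[-1]+'.png',p)#" h.py
python3 - <<'E'
from h import *
s,p,d=wshot('pics/w1');print(s['eef_pos'],s['dq'])
E
ls pics
```

```text
[ 0.49957133 -0.22083057  0.24972942] [ 0.0383903  -0.02510799  0.02116585  0.00089357 -0.00019499 -0.00126173]
crop1.png
scene0.png
top0.png
w1.pkl
w1.png
```

View pics/w1.png

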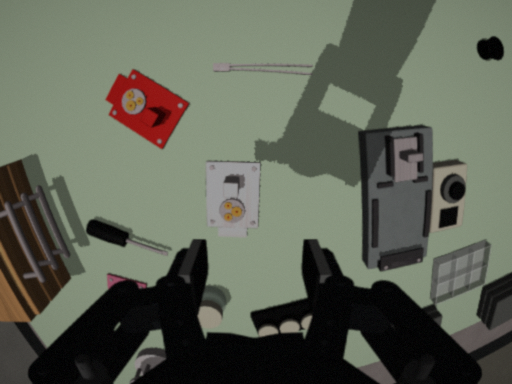

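The wrist view shows the carrier at (233,195) with its post at (232,185) and its tongue at the bottom (233,231). The tester is at (397,195) with the thumb near (405,160) and the button at (453,190).

```bash
cat >> h.py <<'E'
import pickle
def carrier(n,box,z=0.006,show=None):
    s,p,d=pickle.load(open('pics/'+n+'.pkl','rb'));x0,y0,x1,y1=box
    g=p[y0:y1,x0:x1].astype(float)
    hsv=cv2.cvtColor(p[y0:y1,x0:x1],cv2.COLOR_RGB2HSV)
    m=(((hsv[...,1]<35)&(hsv[...,2]>90))*255).astype(np.uint8)
    m=cv2.morphologyEx(m,cv2.MORPH_CLOSE,np.ones((5,5)))
    cs,_=cv2.findContours(m,cv2.RETR_EXTERNAL,cv2.CHAIN_APPROX_NONE);c=max(cs,key=cv2.contourArea)[:,0]+[x0,y0]
    W=wpix(c,z,s)[:,:2]
    r=cv2.minAreaRect((W*1000).astype(np.float32))
    return r,W,s,p,c
E
python3 - <<'E'
from h import *
r,W,s,p,c=carrier('w1',(190,145,280,250));print(r)
q=p.copy();cv2.polylines(q,[c.reshape(-1,1,2)],True,(255,0,0))
save('c1.png',cv2.resize(q[140:250,180:290],None,fx=5,fy=5,interpolation=cv2.INTER_NEAREST))
hsv=cv2.cvtColor(p,cv2.COLOR_RGB2HSV);print(hsv[195,215],hsv[150,200])
print(wpix([[233,178],[232,210]],.04,s))
E
```

```text
((538.7120361328125, -263.9205322265625), (122.03009033203125, 118.91573333740234), 17.391775131225586)
[120   2 155] [ 48  37 150]
[[ 0.50282279 -0.24803508  0.04      ]
 [ 0.54117324 -0.25984807  0.04      ]]
```

View pics/c1.png

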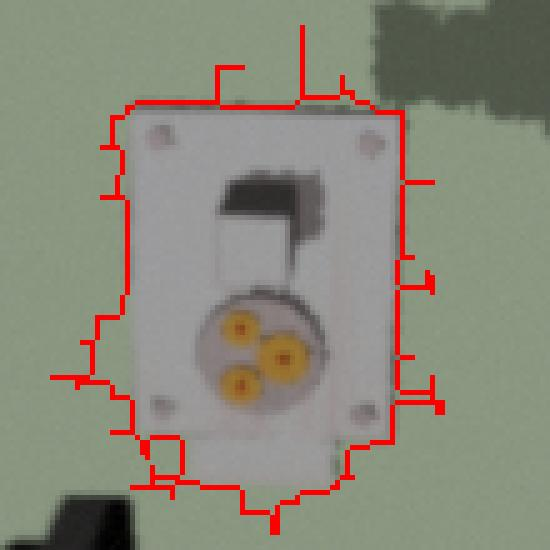

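```bash
sed -i 's/p\[y0:y1,x0:x1\],cv2.COLOR_RGB2HSV)/cv2.medianBlur(p,3)[y0:y1,x0:x1],cv2.COLOR_RGB2HSV)/; s/\[...,1\]<35/[...,1]<18/; s/    m=cv2.morphologyEx(m,cv2.MORPH_CLOSE/    m=cv2.morphologyEx(cv2.morphologyEx(m,cv2.MORPH_OPEN,np.ones((3,3))),cv2.MORPH_CLOSE/' h.py
python3 - <<'E'
from h import *
r,W,s,p,c=carrier('w1',(190,145,280,250));print(r)
q=p.copy();cv2.polylines(q,[c.reshape(-1,1,2)],True,(255,0,0))
save('c1.png',cv2.resize(q[140:250,180:290],None,fx=5,fy=5,interpolation=cv2.INTER_NEAREST))
# post top square: crop px centre /5+offset
print(wpix([[180+252/5,140+248/5]],.04,s))
E
```

```text
((539.8131713867188, -262.24884033203125), (69.21507263183594, 106.13105773925781), 74.02928161621094)
[[ 0.51577472 -0.25477888  0.04      ]]
```

View pics/c1.png

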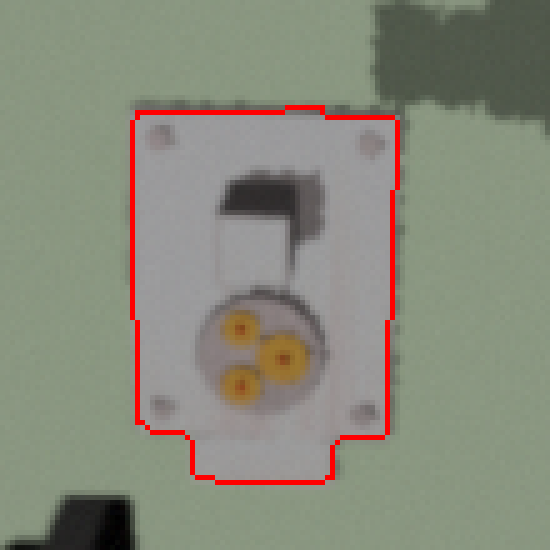

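Run:
```python
from h import *
print(delta([.57,-.055,.25],toolR(-.09)))
```

```text
(array([-0.0281,  0.177 , -0.0004]), array([-0.0013, -0.0026, -0.1556]))
```

Call:
{"method": "carry_out", "body": {
  "commands": [
    {"delta_pos": [-0.028,0.177,0],"delta_rot": [0,0,-0.155],"claw": 60},
    {"delta_pos": [-0.028,0.177,0],"delta_rot": [0,0,-0.155],"claw": 60},
    {"delta_pos": [-0.028,0.177,0],"delta_rot": [0,0,-0.155],"claw": 60},
    {"delta_pos": [-0.028,0.177,0],"delta_rot": [0,0,-0.155],"claw": 60},
    {"delta_pos": [-0.028,0.177,0],"delta_rot": [0,0,-0.155],"claw": 60},
    {"delta_pos": [-0.028,0.177,0],"delta_rot": [0,0,-0.155],"claw": 60},
    {"delta_pos": [-0.028,0.177,0],"delta_rot": [0,0,-0.155],"claw": 60},
    {"delta_pos": [-0.028,0.177,0],"delta_rot": [0,0,-0.155],"claw": 60}
  ]
}}

```text
time: 2.87
eef_pos: [0.5693, -0.055, 0.2496]
tcp_rot: [0.045, 0.999, -0.001, -0.002]
contact_force: [-0.7, -0.2, -0.5]
opening: 0.601
```

Run:
```python
from h import *
s,p,d=wshot('pics/w2');print(s['eef_pos'],s['dq'])
save('w2b.png',cv2.resize(p[50:270,150:400],None,fx=3,fy=2.7,interpolation=cv2.INTER_CUBIC))
```

```text
[ 0.56930711 -0.05501605  0.24960919] [-0.02761331 -0.00019946 -0.00157455  0.0027984   0.00010387  0.00078673]
```

View pics/w2b.png

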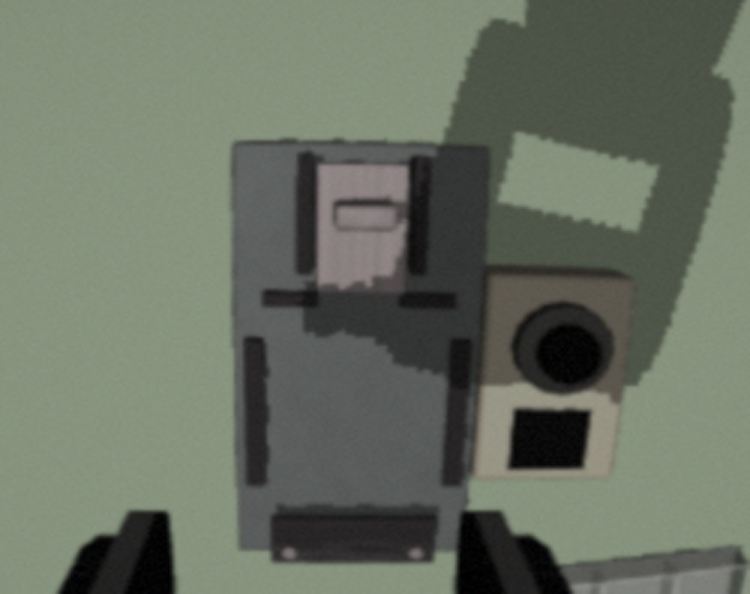

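```bash
cat > fit.py <<'E'
from h import *
s,p,d=pickle.load(open('pics/w2.pkl','rb'))
# crop px, nest xy (mm), height
L=[((233,142),(-126,-50),30),((490,147),(-126,50),30),((240,550),(69,-50),30),
((246,338),(-40,-43.5),36),((247,485),(30,-43.5),36),((264,338),(-40,-37.5),36),((267,485),(30,-37.5),36),
((450,340),(-40,37.5),36),((443,485),(30,37.5),36),
((272,515),(43,-35),43),((436,515),(43,35),43),
((301,153),(-121,-24.5),46),((430,156),(-121,24.5),46),((298,273),(-71,-24.5),46),((427,274),(-71,24.5),46)]
A=np.array([l[1] for l in L],float);B=[]
for (u,v),_,z in L:
    B.append(wpix([[u/3+150-.33,v/2.7+50-.3]],z/1000,s)[0,:2]*1000)
B=np.array(B)
def fit(A,B):
    ca,cb=A.mean(0),B.mean(0);a=A-ca;b=B-cb
    y=np.arctan2((a[:,0]*b[:,1]-a[:,1]*b[:,0]).sum(),(a*b).sum())
    Rr=np.array([[np.cos(y),-np.sin(y)],[np.sin(y),np.cos(y)]]);return y,cb-Rr@ca,Rr
y,t,Rr=fit(A,B);E=(B-t)@Rr-A
print('yaw',y,'nest',t);print(np.round(np.c_[A,E],1))
def N(x,y_): return t+Rr@[x,y_]
for nm,(u,v),z in [('thumb',(366,203),68),('btn',(568,352),50)]:
    w=wpix([[u/3+150-.33,v/2.7+50-.3]],z/1000,s)[0,:2]*1000;print(nm,w,(w-t)@Rr)
E
python3 fit.py
```

```text
yaw -0.09957835697345277 nest [618.18234969 -42.74180741]
[[-1.26e+02 -5.00e+01  1.00e+00  5.00e-01]
 [-1.26e+02  5.00e+01  1.00e+00 -6.00e-01]
 [ 6.90e+01 -5.00e+01 -4.00e-01  7.00e-01]
 [-4.00e+01 -4.35e+01 -2.00e-01 -8.00e-01]
 [ 3.00e+01 -4.35e+01  3.00e-01 -1.40e+00]
 [-4.00e+01 -3.75e+01 -2.00e-01  3.00e-01]
 [ 3.00e+01 -3.75e+01  1.00e-01  1.00e+00]
 [-4.00e+01  3.75e+01 -3.00e-01 -1.30e+00]
 [ 3.00e+01  3.75e+01 -4.00e-01 -0.00e+00]
 [ 4.30e+01 -3.50e+01 -8.00e-01  8.00e-01]
 [ 4.30e+01  3.50e+01 -1.20e+00 -6.00e-01]
 [-1.21e+02 -2.45e+01  4.00e-01  1.30e+00]
 [-1.21e+02  2.45e+01  6.00e-01 -5.00e-01]
 [-7.10e+01 -2.45e+01  2.00e-01  6.00e-01]
 [-7.10e+01  2.45e+01 -2.00e-01  0.00e+00]]
thumb [516.47526271 -32.93849844] [-102.17783234   -0.35635019]
btn [586.9691313   41.86017991] [-39.46920451  81.07985666]
```

The fit's residuals are about 1 mm. Nest at (618.2, -42.7) mm, yaw -0.0996, with thumb and button where expected. Next is the grasp.

Run:
```python
from h import *
print(delta([.515,-.255,.10],toolR(-.279)))
```

```text
(array([ 0.0355, -0.2033,  0.15  ]), array([-0.0018, -0.0027,  0.1878]))
```

Call:
{"method": "carry_out", "body": {
  "commands": [
    {"delta_pos": [0.0355,-0.203,0.1],"delta_rot": [-0.002,-0.003,0.188],"claw": 60},
    {"delta_pos": [0.0355,-0.203,0.1],"delta_rot": [-0.002,-0.003,0.188],"claw": 60},
    {"delta_pos": [0.0355,-0.203,0.1],"delta_rot": [-0.002,-0.003,0.188],"claw": 60},
    {"delta_pos": [0.0355,-0.203,0.15],"delta_rot": [-0.002,-0.003,0.188],"claw": 60},
    {"delta_pos": [0.0355,-0.203,0.15],"delta_rot": [-0.002,-0.003,0.188],"claw": 60},
    {"delta_pos": [0.0355,-0.203,0.15],"delta_rot": [-0.002,-0.003,0.188],"claw": 60},
    {"delta_pos": [0.0355,-0.203,0.15],"delta_rot": [-0.002,-0.003,0.188],"claw": 60},
    {"delta_pos": [0.0355,-0.203,0.15],"delta_rot": [-0.002,-0.003,0.188],"claw": 60}
  ]
}}

```text
time: 3.58
eef_pos: [0.512, -0.2564, 0.097]
tcp_rot: [0.142, 0.99, 0.002, -0.003]
contact_force: [0.9, 0.3, 0.1]
opening: 0.599
```

Run:
```python
from h import *
s,p,d=wshot('pics/w3');print(s['eef_pos'],R.from_quat(s['tcp_rot']).as_matrix(),delta([.515,-.255,.028],toolR(-.279)))
```

```text
[ 0.51198346 -0.25642664  0.09703405] [[-0.95975025  0.28081583 -0.00468323]
 [ 0.28080032  0.95975905  0.00370705]
 [ 0.00553577  0.00224279 -0.99998216]] (array([-0.0011,  0.001 ,  0.0712]), array([ 0.0014, -0.0019, -0.0039]))
```

View pics/w3.png

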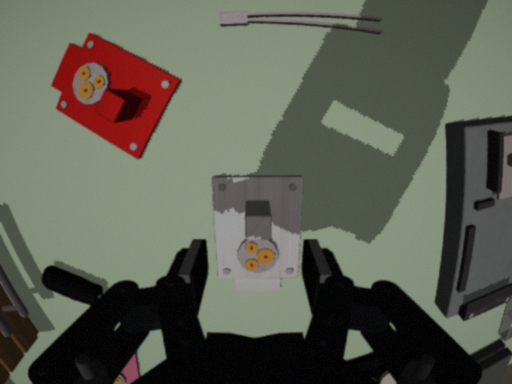

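The post top, around (258,229), sits centred between the fingers at columns 205 and 305. I'll recheck the numbers before descending.

Run:
```python
from h import *
s,p,d=pickle.load(open('pics/w3.pkl','rb'))
save('c3.png',cv2.resize(p[170:300,200:320],None,fx=5,fy=4.5,interpolation=cv2.INTER_CUBIC))
print(wproj([[.515,-.255,.04]],s))
y=-.279;c,sn=np.cos(y),np.sin(y)
o=np.array([.5398,-.2622])
for a in [(-35,-9),(-35,9),(-17,9),(-17,-9)]:
    w=o+np.array([c*a[0]-sn*a[1],sn*a[0]+c*a[1]])/1000; print(((wproj([[*w,.04]],s)-[200,170])*[5,4.5]).round())
print(delta([.515,-.255,.028],toolR(-.279)))
```

```text
[[257.8882608  226.45394956]]
[[221. 197.]]
[[357. 197.]]
[[354. 306.]]
[[223. 307.]]
(array([-0.0011,  0.001 ,  0.0712]), array([ 0.0014, -0.0019, -0.0039]))
```

View pics/c3.png

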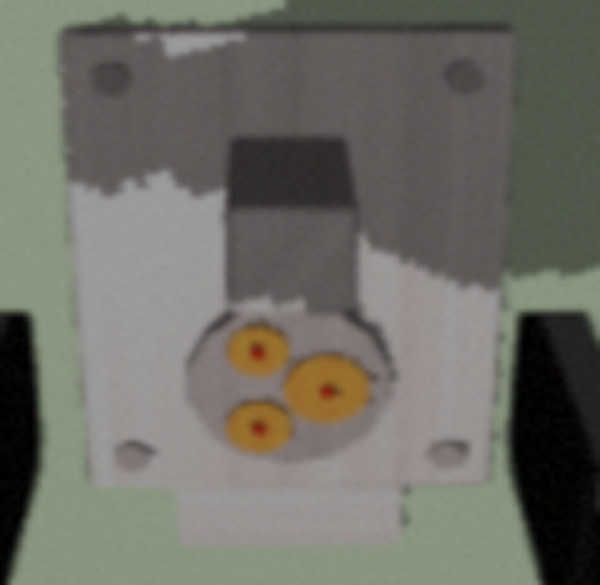

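Call:
{"method": "carry_out", "body": {
  "commands": [
    {"delta_pos": [-0.002,0.0015,0.03],"delta_rot": [0.001,-0.002,-0.004],"claw": 60},
    {"delta_pos": [-0.002,0.0015,0.055],"delta_rot": [0.001,-0.002,-0.004],"claw": 60},
    {"delta_pos": [-0.002,0.0015,0.07],"delta_rot": [0.001,-0.002,-0.004],"claw": 60},
    {"delta_pos": [-0.002,0.0015,0.07],"delta_rot": [0.001,-0.002,-0.004],"claw": 60},
    {"delta_pos": [-0.002,0.0015,0.07],"delta_rot": [0.001,-0.002,-0.004],"claw": 60},
    {"delta_pos": [-0.002,0.0015,0.07],"delta_rot": [0.001,-0.002,-0.004],"claw": 60}
  ]
}}

```text
time: 4.13
eef_pos: [0.5178, -0.2552, 0.0318]
tcp_rot: [0.139, 0.99, -0.001, 0.002]
contact_force: [-0.5, -0.7, 0.8]
opening: 0.601
```

Run:
```python
from h import *
s=ctrl.get_state();print(s['eef_pos'],delta([.516,-.255,.028],toolR(-.279)))
```

```text
[ 0.51775802 -0.25517473  0.03179794] (array([ 0.0018, -0.0003,  0.0038]), array([-0.001 ,  0.0042,  0.001 ]))
```

Call:
{"method": "carry_out", "body": {
  "commands": [
    {"delta_pos": [0.0015,0.0,0.004],"delta_rot": [-0.001,0.004,0.001],"claw": 60},
    {"delta_pos": [0.0015,0.0,0.004],"delta_rot": [-0.001,0.004,0.001],"claw": 60},
    {"delta_pos": [0.0015,0.0,0.004],"delta_rot": [-0.001,0.004,0.001],"claw": 30},
    {"delta_pos": [0.0015,0.0,0.004],"delta_rot": [-0.001,0.004,0.001],"claw": 15},
    {"delta_pos": [0.0015,0.0,0.004],"delta_rot": [-0.001,0.004,0.001],"claw": 10},
    {"delta_pos": [0.0015,0.0,0.004],"delta_rot": [-0.001,0.004,0.001],"claw": 10},
    {"delta_pos": [0.0015,0.0,0.004],"delta_rot": [-0.001,0.004,0.001],"claw": 5},
    {"delta_pos": [0.0015,0.0,0.004],"delta_rot": [-0.001,0.004,0.001],"claw": 0}
  ],
  "force": 70
}}

```text
time: 4.8
eef_pos: [0.5166, -0.2551, 0.0284]
tcp_rot: [0.139, 0.99, -0.0, 0.0]
contact_force: [-1.4, -0.3, 5.2]
opening: 0.198
```

Run:
```python
from h import *
s,p,d=wshot('pics/w4');print(s['eef_pos'],s['opening'],s['contact_force'],R.from_quat(s['tcp_rot']).as_matrix())
print(delta([.516,-.255,.12],toolR(-.279)))
```

```text
[ 0.51663192 -0.25512551  0.02842471] 0.19825641800674482 [-1.41028443 -0.3159563   5.23957044] [[-9.61319661e-01  2.75434250e-01  6.95857348e-04]
 [ 2.75433916e-01  9.61319857e-01 -5.39301688e-04]
 [-8.17483642e-04 -3.26778602e-04 -9.99999612e-01]]
(array([ 0.0006, -0.0001, -0.0916]), array([-0.0004,  0.0009, -0.    ]))
```

View pics/w4.png

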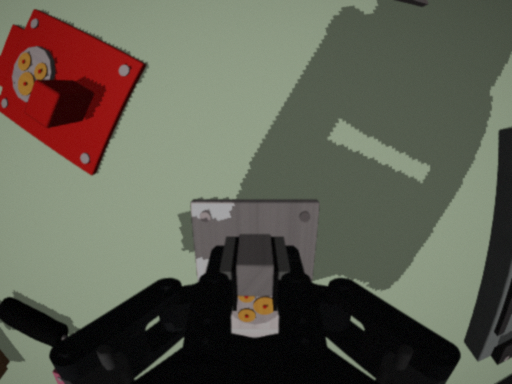

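The grip holds at an opening of 0.198, about 17 mm, on the 18 mm post. I'll measure the near edge of the plate (row 200, columns 193-319) to get its offset from the TCP.

Run:
```python
from h import *
s,p,d=pickle.load(open('pics/w4.pkl','rb'))
save('c4.png',cv2.resize(p[185:345,180:330],None,fx=4.5,fy=3.6,interpolation=cv2.INTER_CUBIC))
E=wpix([[193,200],[319,200],[256,200]],.006,s)
Rn=R.from_quat(s['tcp_rot']);print(Rn.inv().apply(E-s['eef_pos'])*1000)
```

```text
[[ 28.1625609  -33.13035001  22.41252173]
 [ 28.24219694  34.32820628  22.39041261]
 [ 28.25868331   0.5642828   22.40143246]]
```

View pics/c4.png

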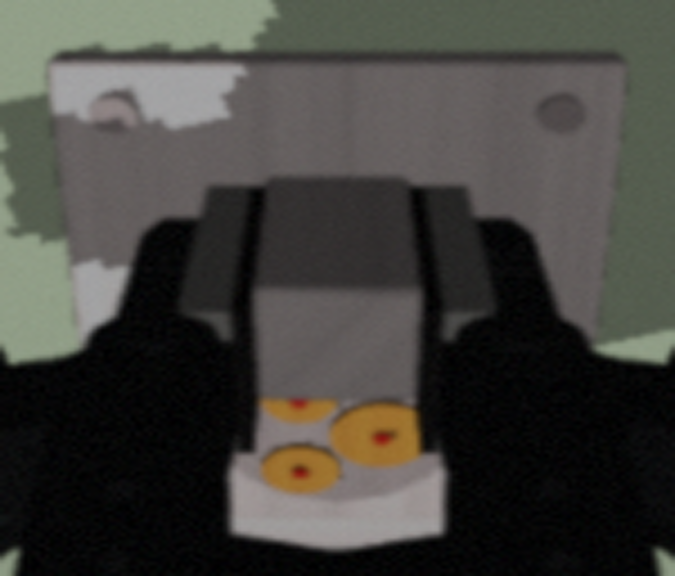

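```bash
cat >> h.py <<'E'
NEST=np.array([.6182,-.0427,.030]);NY=-.0996
def tgt(xt,zt,tilt_deg,yt=0,a=(-25.5,0,28.4)):
    "tongue tip bottom at nest (xt,yt,zt) mm -> TCP pos & rot"
    Rc=R.from_euler('z',NY)*R.from_euler('y',np.deg2rad(tilt_deg))
    tip=NEST+R.from_euler('z',NY).apply(np.array([xt,yt,zt])/1000)
    return tip+Rc.apply((np.array(a)-[53,0,0])/1000),toolR(NY,np.deg2rad(tilt_deg))
def tip(s=None,a=(-25.5,0,28.4)):
    s=s or ctrl.get_state();Rc=R.from_quat(s['tcp_rot'])*R.from_matrix(np.array([[-1,0,0],[0,1,0],[0,0,-1.]])).inv()
    Rz=R.from_euler('z',NY).inv()
    w=lambda q:Rz.apply(s['eef_pos']+Rc.apply((np.array(q,float)-a)/1000)-NEST)*1000
    e=(Rz*Rc).as_euler('ZYX',degrees=True)
    print('tip',w([53,0,0]).round(1),'near',w([-53,0,0]).round(1),'yaw/tilt/roll',e.round(2),'F',np.round(s['contact_force'],1),'tq',np.round(s['wrist_torque'],2),'open',round(s['opening'],3),'t',s['time'])
E
python3 - <<'E'
from h import *
p,r=tgt(36,50,10.5);print(p,delta(p,r))
E
```

```text
[ 0.58236844 -0.03911933  0.12222993] (array([-0.0038,  0.2257, -0.0939]), array([ 0.016 ,  0.1836, -0.179 ]))
```

Call:
{"method": "carry_out", "body": {
  "commands": [
    {"delta_pos": [0,0,-0.005],"delta_rot": [0,0,0],"claw": 0},
    {"delta_pos": [0,0,-0.02],"delta_rot": [0,0,0],"claw": 0},
    {"delta_pos": [0,0,-0.05],"delta_rot": [0,0,0],"claw": 0},
    {"delta_pos": [0,0,-0.08],"delta_rot": [0,0,0],"claw": 0},
    {"delta_pos": [0,0,-0.1],"delta_rot": [0,0,0],"claw": 0},
    {"delta_pos": [0,0,-0.1],"delta_rot": [0,0,0],"claw": 0}
  ]
}}

```text
time: 5.35
eef_pos: [0.5189, -0.2566, 0.1331]
tcp_rot: [0.139, 0.99, -0.002, 0.004]
contact_force: [0.6, -0.8, -0.9]
opening: 0.201
```

Run:
```python
from h import *
tip()
p,r=tgt(36,50,10.5);print(p,delta(p,r))
```

```text
tip [-1.000e-01 -2.368e+02  7.540e+01] near [-104.4 -217.9   74.5] yaw/tilt/roll [-10.27  -0.52  -0.19] F [ 0.6 -0.8 -0.9] tq [-0.02 -0.07 -0.02] open 0.201 t 5.35
[ 0.58236844 -0.03911933  0.12222993] (array([-0.0011,  0.2266,  0.0102]), array([ 0.0124,  0.1916, -0.1792]))
```

Call:
{"method": "carry_out", "body": {
  "commands": [
    {"delta_pos": [-0.001,0.03,0],"delta_rot": [0.002,0.02,-0.02],"claw": 0},
    {"delta_pos": [-0.001,0.065,0],"delta_rot": [0.004,0.06,-0.06],"claw": 0},
    {"delta_pos": [-0.001,0.1,0.0],"delta_rot": [0.008,0.1,-0.1],"claw": 0},
    {"delta_pos": [-0.001,0.135,0.003],"delta_rot": [0.01,0.14,-0.14],"claw": 0},
    {"delta_pos": [-0.001,0.17,0.006],"delta_rot": [0.012,0.17,-0.16],"claw": 0},
    {"delta_pos": [-0.001,0.205,0.01],"delta_rot": [0.0124,0.192,-0.179],"claw": 0},
    {"delta_pos": [-0.001,0.2265,0.01],"delta_rot": [0.0124,0.192,-0.179],"claw": 0},
    {"delta_pos": [-0.001,0.2265,0.01],"delta_rot": [0.0124,0.192,-0.179],"claw": 0}
  ]
}}

```text
time: 6.02
eef_pos: [0.5814, -0.0346, 0.119]
tcp_rot: [0.047, 0.994, 0.006, -0.094]
contact_force: [-0.3, 0.0, -1.7]
opening: 0.197
```

Run:
```python
from h import *
tip()
p,r=tgt(36,20,10.5);print(p,delta(p,r))
s,p,d=wshot('pics/w5')
p,d=ctrl.read_camera('scene');save('s5.png',cv2.resize(p[140:300,170:330],None,fx=4,fy=3.5,interpolation=cv2.INTER_CUBIC))
```

```text
tip [34.3  4.8 46.4] near [-69.8   4.3  66.3] yaw/tilt/roll [ 0.27 10.79  0.15] F [-0.3  0.  -1.7] tq [ 0.   -0.14  0.01] open 0.197 t 6.0167
[ 0.58236844 -0.03911933  0.09222993] (array([-0.0064, -0.0045,  0.026 ]), array([ 0.0017, -0.005 ,  0.0046]))
```

View pics/w5.png

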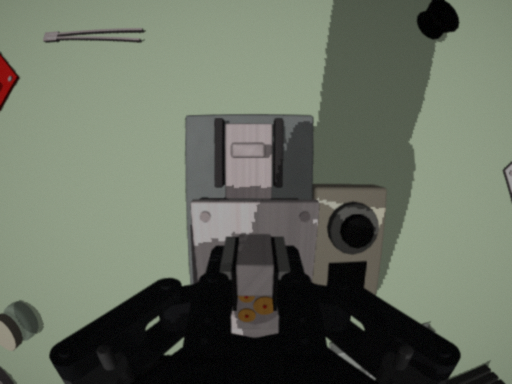

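View pics/s5.png

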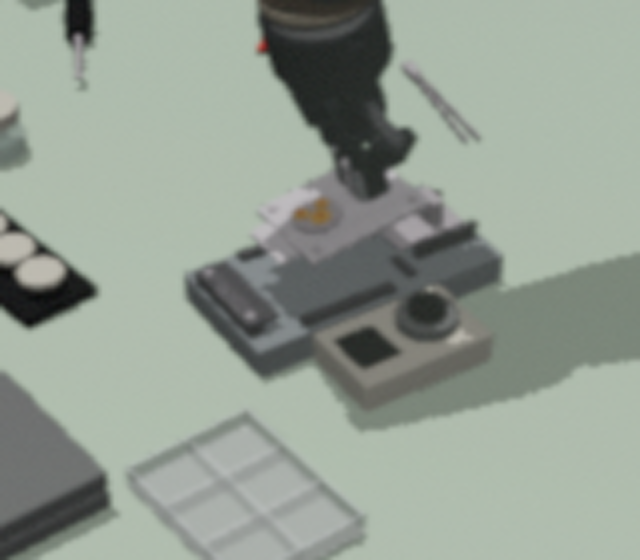

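The wrist view shows the carrier held centred and tilted over the tester. The scene view shows it nose-down behind the lip. Next I line it up at y=0 and descend.

Call:
{"method": "carry_out", "body": {
  "commands": [
    {"delta_pos": [-0.005,-0.0045,0.01],"delta_rot": [0.0017,-0.005,0.0046],"claw": 0},
    {"delta_pos": [-0.0064,-0.0045,0.02],"delta_rot": [0.0017,-0.005,0.0046],"claw": 0},
    {"delta_pos": [-0.0064,-0.0045,0.026],"delta_rot": [0.0017,-0.005,0.0046],"claw": 0},
    {"delta_pos": [-0.0064,-0.0045,0.026],"delta_rot": [0.0017,-0.005,0.0046],"claw": 0},
    {"delta_pos": [-0.0064,-0.0045,0.026],"delta_rot": [0.0017,-0.005,0.0046],"claw": 0},
    {"delta_pos": [-0.0064,-0.0045,0.026],"delta_rot": [0.0017,-0.005,0.0046],"claw": 0}
  ]
}}

```text
time: 6.62
eef_pos: [0.5821, -0.0433, 0.0932]
tcp_rot: [0.051, 0.995, 0.003, -0.091]
contact_force: [0.1, -0.1, -1.6]
opening: 0.192
```

Run:
```python
from h import *
tip()
p,r=tgt(36,2,10.5);print(p,delta(p,r))
s,p,d=wshot('pics/w6')
save('c6.png',cv2.resize(p[90:290,170:340],None,fx=4.5,fy=3,interpolation=cv2.INTER_CUBIC))
```

```text
tip [36.2 -4.5 21. ] near [-68.1  -4.1  40.3] yaw/tilt/roll [-0.2  10.44 -0.14] F [ 0.1 -0.1 -1.6] tq [-0.   -0.1   0.03] open 0.192 t 6.6167
[ 0.58236844 -0.03911933  0.07422993] (array([-0.0033,  0.0042,  0.0187]), array([-0.0018,  0.001 , -0.0035]))
```

View pics/c6.png

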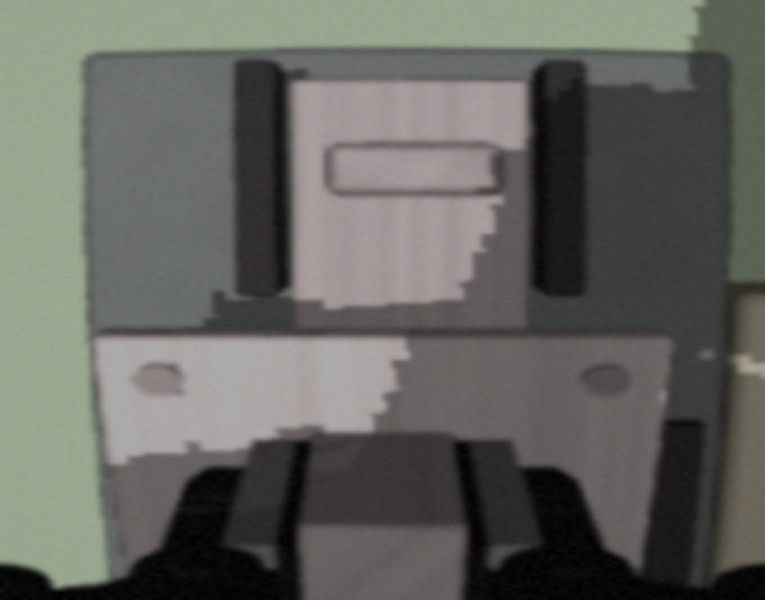

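The plate sits about 4 mm toward -y of the tester axis, as the readout says. I'll check it by rays against the guides.

```bash
cat >> h.py <<'E'
def nestxy(uv,zabs,s): return (R.from_euler('z',NY).inv().apply(wpix(uv,zabs,s)-NEST)*1000)[:,:2].round(1)
E
python3 - <<'E'
from h import *
s,p,d=pickle.load(open('pics/w6.pkl','rb'))
f=lambda L:np.array(L)/[4.5,3]+[170-.4,90-.3]
print('guides ends(-121,+-24.5)',nestxy(f([[235,62],[585,62]]),.046,s),'(-71)',nestxy(f([[233,296],[585,296]]),.046,s))
print('block near corners',nestxy(f([[84,56],[729,54]]),.03,s))
print('thumb',nestxy(f([[413,168]]),.068,s))
print('plate near',nestxy(f([[93,336],[672,336]]),.0765,s))
tip();P,r=tgt(36,2,10.5);print(delta(P,r))
E
```

```text
guides ends(-121,+-24.5) [[-119.5  -24.6]
 [-119.6   24. ]] (-71) [[-70.4 -25.2]
 [-70.4  24.1]]
block near corners [[-124.1  -49.8]
 [-124.7   48.9]]
thumb [[-96.5  -0.5]]
plate near [[-66.9 -38.7]
 [-66.8  30.2]]
tip [36.5 -4.4 21.5] near [-67.8  -4.   40.6] yaw/tilt/roll [-0.19 10.4  -0.14] F [ 0.7 -0.1 -1.6] tq [ 0.04 -0.14  0.01] open 0.201 t 6.6667
(array([-0.0031,  0.0041,  0.0191]), array([-0.0019,  0.0017, -0.0033]))
```

Run:
```python
from h import *
P,r=tgt(36,3,10.5,-.4);print(delta(P,r))
P,r=tgt(36,10,10.5,-.4);print(delta(P,r))
```

```text
(array([-0.0029,  0.0037,  0.0181]), array([-0.0019,  0.0017, -0.0033]))
(array([-0.0016,  0.0037,  0.0112]), array([-0.0019,  0.0017, -0.0033]))
```

Call:
{"method": "carry_out", "body": {
  "commands": [
    {"delta_pos": [-0.001,0.0037,0.004],"delta_rot": [-0.002,0.0015,-0.003],"claw": 0},
    {"delta_pos": [-0.0016,0.0037,0.008],"delta_rot": [-0.002,0.0015,-0.003],"claw": 0},
    {"delta_pos": [-0.0016,0.0037,0.011],"delta_rot": [-0.002,0.0015,-0.003],"claw": 0},
    {"delta_pos": [-0.002,0.0037,0.013],"delta_rot": [-0.002,0.0015,-0.003],"claw": 0},
    {"delta_pos": [-0.0025,0.0037,0.015],"delta_rot": [-0.002,0.0015,-0.003],"claw": 0},
    {"delta_pos": [-0.0029,0.0037,0.017],"delta_rot": [-0.002,0.0015,-0.003],"claw": 0},
    {"delta_pos": [-0.0029,0.0037,0.018],"delta_rot": [-0.002,0.0015,-0.003],"claw": 0},
    {"delta_pos": [-0.0029,0.0037,0.018],"delta_rot": [-0.002,0.0015,-0.003],"claw": 0}
  ]
}}

```text
time: 7.33
eef_pos: [0.5822, -0.0395, 0.075]
tcp_rot: [0.05, 0.995, 0.005, -0.092]
contact_force: [-0.2, 0.1, -2.0]
opening: 0.196
```

Run:
```python
from h import *
tip()
s,p,d=wshot('pics/w7')
tip()
save('c7.png',cv2.resize(p[90:290,170:340],None,fx=4.5,fy=3,interpolation=cv2.INTER_CUBIC))
p,d=ctrl.read_camera('scene');save('s7.png',cv2.resize(p[180:260,210:310],None,fx=7,fy=7,interpolation=cv2.INTER_CUBIC))
P,r=tgt(52.5,1.5,10.5,-.4);print(delta(P,r))
```

```text
tip [35.8 -0.4  2.8] near [-68.4  -0.4  22.1] yaw/tilt/roll [-1.000e-02  1.052e+01  0.000e+00] F [-0.2  0.1 -2. ] tq [ 0.01 -0.11  0.01] open 0.196 t 7.3333
tip [36.  -0.4  3. ] near [-68.3  -0.4  22.3] yaw/tilt/roll [-0.02 10.5   0.  ] F [-0.2  0.1 -1.7] tq [-0.01 -0.12  0.02] open 0.195 t 7.3833
(array([-0.0165,  0.    , -0.0014]), array([ 0.0001,  0.0003, -0.0003]))
```

View pics/c7.png

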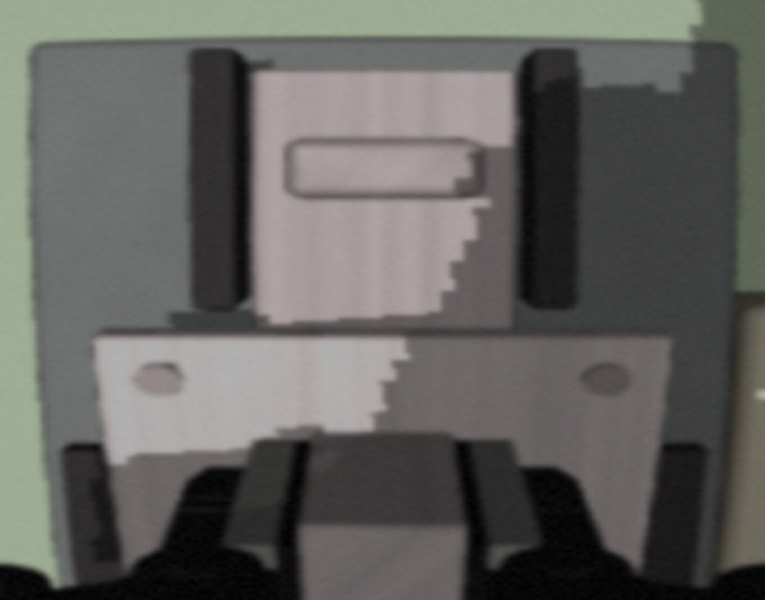

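View pics/s7.png

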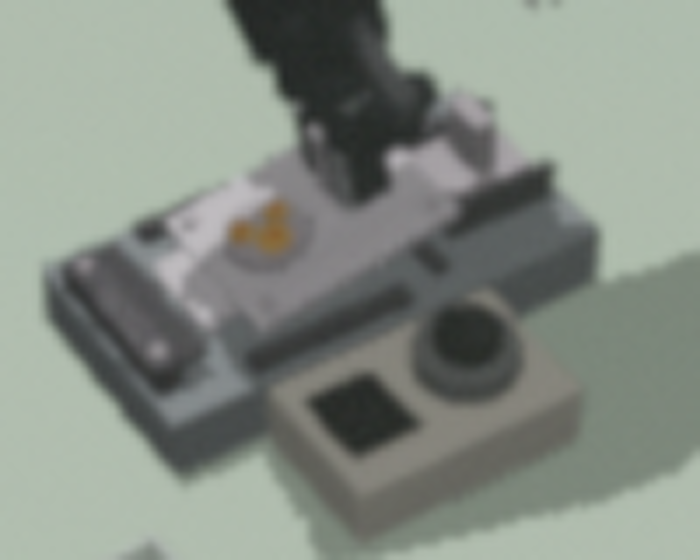

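The carrier is centred: the guides' middle is at column 384 and the plate's at 382. The tongue is just short of the lip with no contact yet, so I advance it under the lip.

Call:
{"method": "carry_out", "body": {
  "commands": [
    {"delta_pos": [-0.003,0,-0.0002],"delta_rot": [0,0,0],"claw": 0},
    {"delta_pos": [-0.006,0,-0.0004],"delta_rot": [0,0,0],"claw": 0},
    {"delta_pos": [-0.009,0,-0.0006],"delta_rot": [0,0,0],"claw": 0},
    {"delta_pos": [-0.012,0,-0.001],"delta_rot": [0,0,0],"claw": 0},
    {"delta_pos": [-0.014,0,-0.0012],"delta_rot": [0,0,0],"claw": 0},
    {"delta_pos": [-0.014,0,-0.0012],"delta_rot": [0,0,0],"claw": 0}
  ]
}}

```text
time: 7.93
eef_pos: [0.5969, -0.0411, 0.0741]
tcp_rot: [0.05, 0.995, 0.005, -0.091]
contact_force: [-0.1, 1.1, -2.6]
opening: 0.196
```

Run:
```python
from h import *
tip()
p,d=ctrl.read_camera('scene');save('s8.png',cv2.resize(p[180:260,210:310],None,fx=7,fy=7,interpolation=cv2.INTER_CUBIC))
tip()
P,r=tgt(53,1,10.5,-.4);print(delta(P,r))
```

```text
tip [50.7 -0.5  1.9] near [-53.6  -0.5  21.1] yaw/tilt/roll [-0.02 10.45 -0.  ] F [-0.1  1.1 -2.6] tq [-0.01 -0.08  0.02] open 0.196 t 7.9333
tip [50.4 -0.5  1.8] near [-53.9  -0.4  21.1] yaw/tilt/roll [-1.000e-02  1.048e+01 -0.000e+00] F [-0.1  1.8 -2.2] tq [ 0.03 -0.1   0.01] open 0.197 t 7.9833
(array([-0.0028,  0.    ,  0.0003]), array([-0.    ,  0.0004, -0.0002]))
```

View pics/s8.png

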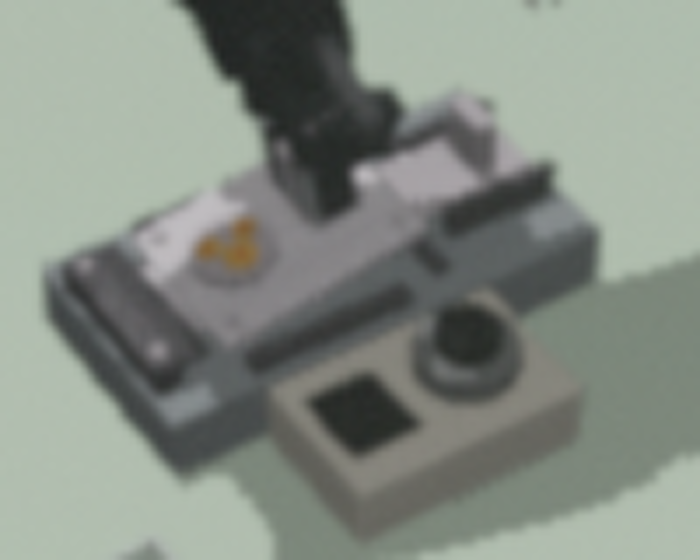

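The tongue is now under the lip with no resistance. I feel for the back wall in small steps.

Call:
{"method": "carry_out", "body": {
  "commands": [
    {"delta_pos": [-0.001,0,0.0002],"delta_rot": [0,0,0],"claw": 0},
    {"delta_pos": [-0.002,0,0.0003],"delta_rot": [0,0,0],"claw": 0},
    {"delta_pos": [-0.003,0,0.0004],"delta_rot": [0,0,0],"claw": 0},
    {"delta_pos": [-0.0035,0,0.0005],"delta_rot": [0,0,0],"claw": 0},
    {"delta_pos": [-0.0035,0,0.0005],"delta_rot": [0,0,0],"claw": 0},
    {"delta_pos": [-0.0035,0,0.0005],"delta_rot": [0,0,0],"claw": 0}
  ]
}}

```text
time: 8.48
eef_pos: [0.5999, -0.0413, 0.0728]
tcp_rot: [0.05, 0.995, 0.005, -0.091]
contact_force: [-0.1, -0.5, -1.6]
opening: 0.199
```

Run:
```python
from h import *
tip();s,p,d=wshot('pics/w9');tip()
save('c9.png',cv2.resize(p[90:290,170:340],None,fx=4.5,fy=3,interpolation=cv2.INTER_CUBIC))
for a in (8,6,4,2,0.3):
  P,r=tgt(53.3,.8 if a>1 else .5,a,-.4);print(a,delta(P,r))
```

```text
tip [53.6 -0.5  0.6] near [-50.6  -0.5  19.9] yaw/tilt/roll [-1.000e-02  1.049e+01 -0.000e+00] F [-0.1 -0.5 -1.6] tq [-0.05 -0.06  0.  ] open 0.199 t 8.4833
tip [53.6 -0.4  0.6] near [-50.6  -0.4  19.9] yaw/tilt/roll [-1.000e-02  1.048e+01 -0.000e+00] F [ 0.2 -0.4 -2.7] tq [-0.02 -0.15 -0.02] open 0.194 t 8.5333
8 (array([0.0015, 0.    , 0.0033]), array([-0.    , -0.0434, -0.0002]))
6 (array([0.0023, 0.    , 0.0061]), array([-0.    , -0.0783, -0.0002]))
4 (array([0.0031, 0.    , 0.009 ]), array([-0.    , -0.1132, -0.0002]))
2 (array([0.0037, 0.    , 0.0118]), array([-0.    , -0.1481, -0.0002]))
0.3 (array([0.0041, 0.    , 0.0145]), array([-0.    , -0.1778, -0.0002]))
```

View pics/c9.png

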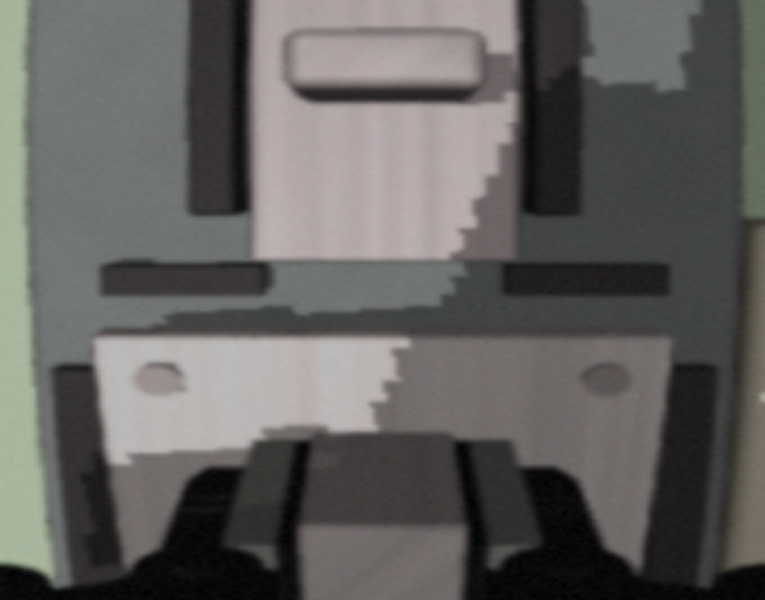

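Run:
```python
from h import *
s,p,d=pickle.load(open('pics/w9.pkl','rb'))
f=lambda L:np.array(L)/[4.5,3]+[170-.4,90-.3]
print('sill inner',nestxy(f([[185,296],[585,296]]),.036,s),'cheek near end',nestxy(f([[53,366],[717,366]]),.036,s))
print('guides -71',nestxy(f([[187,214],[582,214]]),.046,s))
print('plate near',nestxy(f([[95,336],[670,336]]),.0558,s))
```

```text
sill inner [[-54.1 -26.7]
 [-54.2  26.3]] cheek near end [[-39.8 -45.3]
 [-39.9  44.9]]
guides -71 [[-70.6 -24.8]
 [-70.7  24.1]]
plate near [[-49.2 -34.8]
 [-49.3  33.7]]
```

Call:
{"method": "carry_out", "body": {
  "commands": [
    {"delta_pos": [0.0005,0,0.001],"delta_rot": [0,-0.014,0],"claw": 0},
    {"delta_pos": [0.0008,0,0.0022],"delta_rot": [0,-0.029,0],"claw": 0},
    {"delta_pos": [0.0012,0,0.0033],"delta_rot": [0,-0.0434,0],"claw": 0},
    {"delta_pos": [0.0016,0,0.0047],"delta_rot": [0,-0.061,0],"claw": 0},
    {"delta_pos": [0.002,0,0.0061],"delta_rot": [0,-0.0783,0],"claw": 0},
    {"delta_pos": [0.0024,0,0.0075],"delta_rot": [0,-0.096,0],"claw": 0},
    {"delta_pos": [0.0028,0,0.009],"delta_rot": [0,-0.1132,0],"claw": 0},
    {"delta_pos": [0.0028,0,0.009],"delta_rot": [0,-0.1132,0],"claw": 0}
  ]
}}

```text
time: 9.2
eef_pos: [0.5946, -0.0407, 0.064]
tcp_rot: [0.05, 0.998, 0.002, -0.035]
contact_force: [0.9, -0.6, -1.6]
opening: 0.196
```

Run:
```python
from h import *
tip();p,d=ctrl.read_camera('scene');save('s10.png',cv2.resize(p[180:260,210:310],None,fx=7,fy=7,interpolation=cv2.INTER_CUBIC));tip()
for a,z in ((3,.6),(2,.5),(1,.4),(0,.2),(0,-.3)):
  P,r=tgt(53.5,z,a,-.4);print(a,delta(P,r))
```

```text
tip [52.6 -0.3  0.2] near [-53.1  -0.3   7.6] yaw/tilt/roll [-0.01  4.01  0.01] F [ 0.9 -0.6 -1.6] tq [-0.01 -0.06 -0.  ] open 0.196 t 9.2
tip [52.9 -0.4  0.5] near [-52.8  -0.4   7.9] yaw/tilt/roll [-0.02  4.02  0.  ] F [ 0.8 -0.1 -1.5] tq [ 0.01 -0.01 -0.01] open 0.198 t 9.25
3 (array([-0.0001, -0.    ,  0.0012]), array([ 0.0001, -0.0178, -0.0003]))
2 (array([ 0.0004, -0.    ,  0.0027]), array([ 0.0001, -0.0353, -0.0003]))
1 (array([ 0.0008, -0.    ,  0.0042]), array([ 0.0001, -0.0527, -0.0003]))
0 (array([ 0.0012, -0.    ,  0.0058]), array([ 0.0001, -0.0702, -0.0003]))
0 (array([ 0.0012, -0.    ,  0.0063]), array([ 0.0001, -0.0702, -0.0003]))
```

View pics/s10.png

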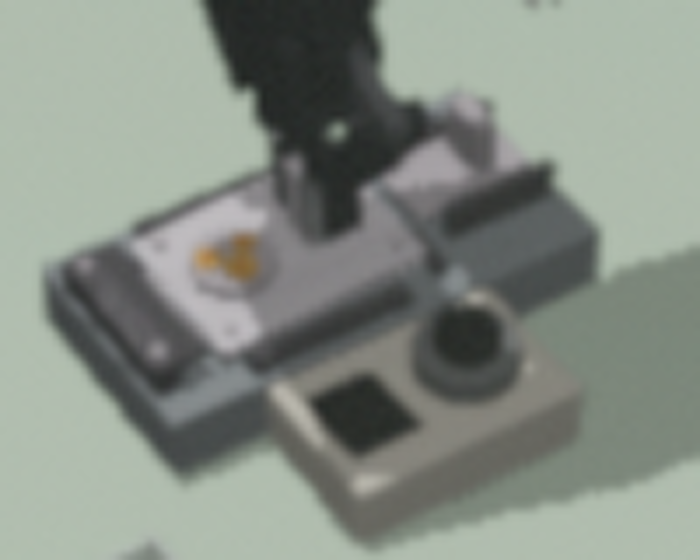

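Call:
{"method": "carry_out", "body": {
  "commands": [
    {"delta_pos": [-0.0001,0,0.0012],"delta_rot": [0,-0.0178,0],"claw": 0},
    {"delta_pos": [0.0002,0,0.002],"delta_rot": [0,-0.0265,0],"claw": 0},
    {"delta_pos": [0.0004,0,0.0027],"delta_rot": [0,-0.0353,0],"claw": 0},
    {"delta_pos": [0.0006,0,0.0035],"delta_rot": [0,-0.044,0],"claw": 0},
    {"delta_pos": [0.0008,0,0.0042],"delta_rot": [0,-0.0527,0],"claw": 0},
    {"delta_pos": [0.001,0,0.005],"delta_rot": [0,-0.0615,0],"claw": 0},
    {"delta_pos": [0.0012,0,0.0058],"delta_rot": [0,-0.07,0],"claw": 0},
    {"delta_pos": [0.0012,0,0.0058],"delta_rot": [0,-0.07,0],"claw": 0}
  ]
}}

```text
time: 9.92
eef_pos: [0.5932, -0.0405, 0.0586]
tcp_rot: [0.05, 0.999, 0.0, 0.0]
contact_force: [0.3, 0.1, -2.6]
opening: 0.195
```

Run:
```python
from h import *
tip();s,p,d=wshot('pics/w11');tip()
save('c11.png',cv2.resize(p[90:290,170:340],None,fx=4.5,fy=3,interpolation=cv2.INTER_CUBIC))
P,r=tgt(53.4,-.3,0,-.4);print(delta(P,r))
```

```text
tip [53.4 -0.4  0.2] near [-52.6  -0.3   0.2] yaw/tilt/roll [-0.01 -0.02  0.  ] F [ 0.3  0.1 -2.6] tq [-0.02  0.05  0.02] open 0.195 t 9.9167
tip [53.4 -0.4  0.2] near [-52.6  -0.4   0.2] yaw/tilt/roll [-0.02  0.01  0.  ] F [-0.5 -0.7 -2.2] tq [-0.03  0.02  0.04] open 0.196 t 9.9667
(array([ 0.    , -0.    ,  0.0005]), array([ 0.0001, -0.0001, -0.0004]))
```

View pics/c11.png

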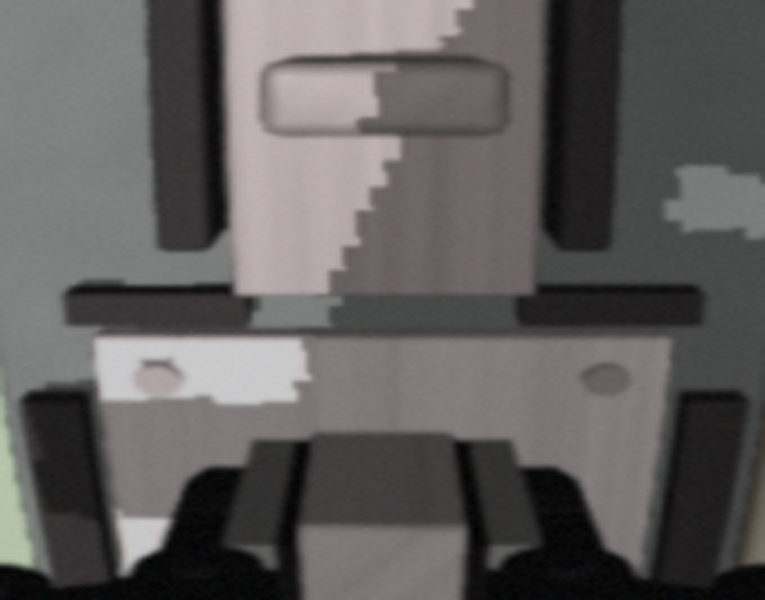

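The plate is inside the sill (row 325) and the cheeks, level, and 0.2 mm up by readout. I lower until the bed takes the weight.

Call:
{"method": "carry_out", "body": {
  "commands": [
    {"delta_pos": [0,0,0.0003],"delta_rot": [0,0,0],"claw": 0},
    {"delta_pos": [0,0,0.0006],"delta_rot": [0,0,0],"claw": 0},
    {"delta_pos": [0,0,0.0008],"delta_rot": [0,0,0],"claw": 0},
    {"delta_pos": [0,0,0.0008],"delta_rot": [0,0,0],"claw": 0}
  ]
}}

```text
time: 10.3
eef_pos: [0.5932, -0.0406, 0.0585]
tcp_rot: [0.05, 0.999, 0.0, -0.0]
contact_force: [-4.2, 0.4, 4.2]
opening: 0.192
```

Run:
```python
from h import *
tip()
```

```text
tip [53.4 -0.4  0. ] near [-52.6  -0.3   0.1] yaw/tilt/roll [-0.01  0.03  0.  ] F [-4.2  0.4  4.2] tq [ 0.06  0.44 -0.01] open 0.192 t 10.3
```

The bed carries it now, at z≈0.0 with +4 N. Release gently.

Call:
{"method": "carry_out", "body": {
  "commands": [
    {"delta_pos": [0,0,0],"delta_rot": [0,0,0],"claw": 22},
    {"delta_pos": [0,0,0],"delta_rot": [0,0,0],"claw": 25},
    {"delta_pos": [0,0,0],"delta_rot": [0,0,0],"claw": 30},
    {"delta_pos": [0,0,0],"delta_rot": [0,0,0],"claw": 36},
    {"delta_pos": [0,0,0],"delta_rot": [0,0,0],"claw": 42},
    {"delta_pos": [0,0,0],"delta_rot": [0,0,0],"claw": 45},
    {"delta_pos": [0,0,0],"delta_rot": [0,0,0],"claw": 45}
  ],
  "force": 20
}}

```text
time: 10.88
eef_pos: [0.5932, -0.0406, 0.0584]
tcp_rot: [0.05, 0.999, 0.0, -0.0]
contact_force: [-0.8, -0.3, 0.8]
opening: 0.444
```

Run:
```python
from h import *
tip();s=ctrl.get_state();print(s['eef_pos'])
```

```text
tip [53.4 -0.4 -0.1] near [-52.6  -0.4   0. ] yaw/tilt/roll [-0.01  0.03  0.  ] F [-0.8 -0.3  0.8] tq [ 0.03 -0.02  0.03] open 0.444 t 10.8833
[ 0.59324676 -0.04060652  0.05838571]
```

Call:
{"method": "carry_out", "body": {
  "commands": [
    {"delta_pos": [0,0,-0.01],"delta_rot": [0,0,0],"claw": 45},
    {"delta_pos": [0,0,-0.03],"delta_rot": [0,0,0],"claw": 45},
    {"delta_pos": [0,0,-0.065],"delta_rot": [0,0,0],"claw": 45},
    {"delta_pos": [0.02,0,-0.1],"delta_rot": [0,0,0],"claw": 45},
    {"delta_pos": [0.05,0,-0.1],"delta_rot": [0,0,0],"claw": 45},
    {"delta_pos": [0.05,0,-0.1],"delta_rot": [0,0,0],"claw": 45},
    {"delta_pos": [0.05,0,-0.1],"delta_rot": [0,0,0],"claw": 30}
  ]
}}

```text
time: 11.47
eef_pos: [0.5429, -0.0354, 0.1595]
tcp_rot: [0.05, 0.999, -0.0, 0.001]
contact_force: [-0.2, -0.4, -0.4]
opening: 0.324
```

Run:
```python
from h import *
s,p,d=wshot('pics/w12');print(s['eef_pos'],s['contact_force'])
save('c12.png',cv2.resize(p[90:290,130:380],None,fx=3.2,fy=3,interpolation=cv2.INTER_CUBIC))
p,d=ctrl.read_camera('scene');save('s12.png',cv2.resize(p[180:260,210:310],None,fx=7,fy=7,interpolation=cv2.INTER_CUBIC))
```

```text
[ 0.54286002 -0.03540415  0.15946655] [-0.1802303  -0.41067575 -0.44932198]
```

View pics/w12.png

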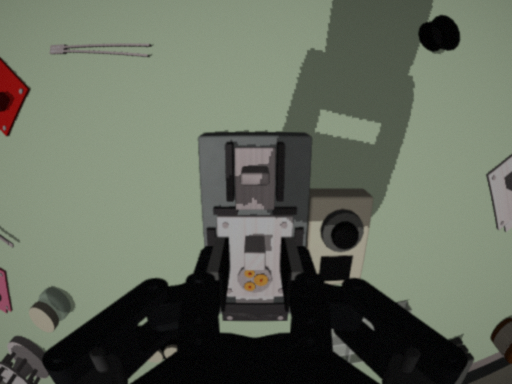

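View pics/s12.png

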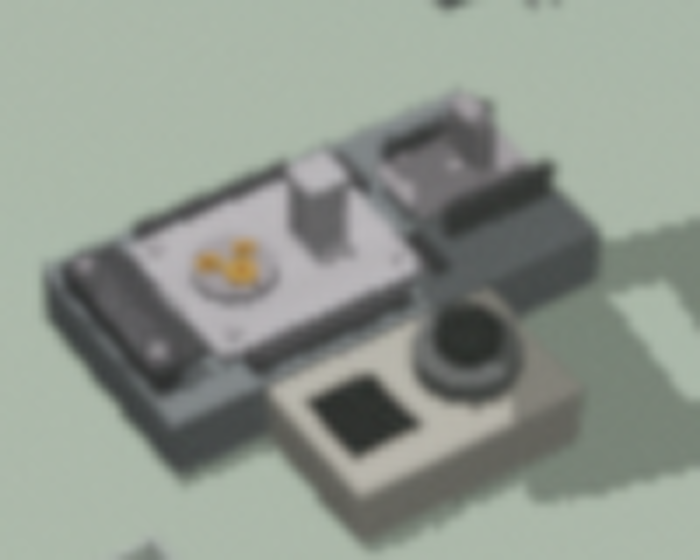

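The carrier is seated flat, upright and level in the scene view, with its tongue under the lip. Next is the clamp: shut the fingers and go behind the thumb.

```bash
cat >> h.py <<'E'
def nt(x,y,z): return NEST+R.from_euler('z',NY).apply([x/1000,y/1000,z/1000-.03]),toolR(NY)
def where():
    s=ctrl.get_state();print('nest',(R.from_euler('z',NY).inv().apply(s['eef_pos']-NEST)*1000+[0,0,30]).round(1),'F',R.from_euler('z',NY).inv().apply(s['contact_force']).round(1),'open',round(s['opening'],3),'t',s['time'])
E
python3 - <<'E'
from h import *
where()
s,p,d=pickle.load(open('pics/w12.pkl','rb'))
save('c12.png',cv2.resize(p[120:300,180:340],None,fx=4.8,fy=3.3,interpolation=cv2.INTER_CUBIC))
print(delta(*nt(-132,0,110)),delta(*nt(-132,0,69)))
E
```

```text
nest [-74.6  -0.4 158.8] F [-0.4  0.6  0.6] open 0.298 t 11.5667
(array([0.0575, 0.0004, 0.0487]), array([-0.0001,  0.0005, -0.0003])) (array([0.0575, 0.0004, 0.0897]), array([-0.0001,  0.0005, -0.0003]))
```

View pics/c12.png

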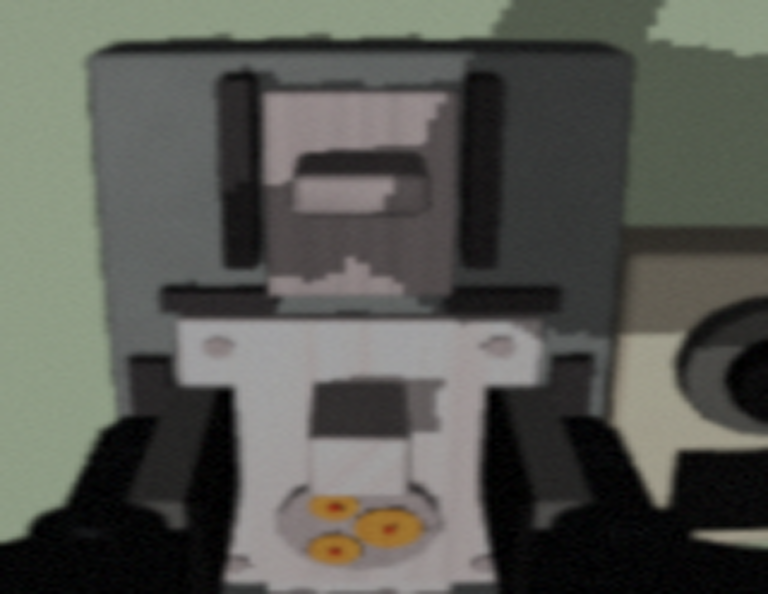

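Call:
{"method": "carry_out", "body": {
  "commands": [
    {"delta_pos": [0.0575,0.0004,0],"delta_rot": [0,0,0],"claw": 0},
    {"delta_pos": [0.0575,0.0004,0.02],"delta_rot": [0,0,0],"claw": 0},
    {"delta_pos": [0.0575,0.0004,0.049],"delta_rot": [0,0,0],"claw": 0},
    {"delta_pos": [0.0575,0.0004,0.049],"delta_rot": [0,0,0],"claw": 0},
    {"delta_pos": [0.0575,0.0004,0.07],"delta_rot": [0,0,0],"claw": 0},
    {"delta_pos": [0.0575,0.0004,0.088],"delta_rot": [0,0,0],"claw": 0},
    {"delta_pos": [0.0575,0.0004,0.088],"delta_rot": [0,0,0],"claw": 0},
    {"delta_pos": [0.0575,0.0004,0.088],"delta_rot": [0,0,0],"claw": 0}
  ]
}}

```text
time: 12.23
eef_pos: [0.4873, -0.0297, 0.0707]
tcp_rot: [0.05, 0.999, 0.0, -0.001]
contact_force: [0.4, 0.1, -0.5]
opening: -0.002
```

Run:
```python
from h import *
where()
s,p,d=wshot('pics/w13')
p,d=ctrl.read_camera('scene');save('s13.png',cv2.resize(p[160:260,210:310],None,fx=6,fy=6,interpolation=cv2.INTER_CUBIC))
where()
print(delta(*nt(-110,-.3,70)))
```

```text
nest [-1.316e+02 -1.000e-01  7.070e+01] F [ 0.4  0.1 -0.5] open -0.002 t 12.2333
nest [-130.5   -0.3   72.2] F [0.5 0.3 0.3] open 0.001 t 12.3333
(array([-0.0205, -0.    ,  0.0022]), array([-0.0005,  0.0026, -0.0002]))
```

View pics/w13.png

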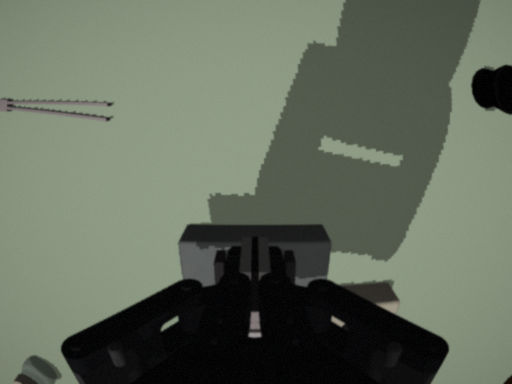

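View pics/s13.png

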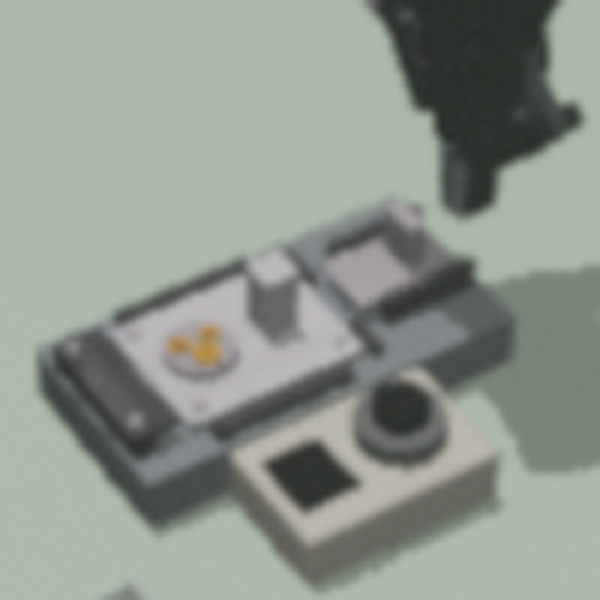

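The fingers are shut just behind the thumb, with their tips at about 55 mm against a thumb that spans 42 to 68 mm. Push.

Call:
{"method": "carry_out", "body": {
  "commands": [
    {"delta_pos": [-0.004,0,0.0025],"delta_rot": [0,0,0],"claw": 0},
    {"delta_pos": [-0.008,0,0.0025],"delta_rot": [0,0,0],"claw": 0},
    {"delta_pos": [-0.012,0,0.0025],"delta_rot": [0,0,0],"claw": 0},
    {"delta_pos": [-0.016,0,0.0025],"delta_rot": [0,0,0],"claw": 0},
    {"delta_pos": [-0.02,0,0.0025],"delta_rot": [0,0,0],"claw": 0},
    {"delta_pos": [-0.024,0,0.0025],"delta_rot": [0,0,0],"claw": 0},
    {"delta_pos": [-0.026,0,0.0025],"delta_rot": [0,0,0],"claw": 0}
  ]
}}

```text
time: 12.92
eef_pos: [0.5145, -0.0326, 0.0697]
tcp_rot: [0.05, 0.999, -0.0, 0.001]
contact_force: [-1.3, 0.2, 1.6]
opening: 0.003
```

Run:
```python
from h import *
where()
```

```text
nest [-104.2   -0.2   69.7] F [-1.3  0.   1.6] open 0.003 t 12.9167
```

Friction reads about 1.3 N, so I'm pushing the thumb. I continue toward -94.

Call:
{"method": "carry_out", "body": {
  "commands": [
    {"delta_pos": [-0.002,0,0],"delta_rot": [0,0,0],"claw": 0},
    {"delta_pos": [-0.004,0,0],"delta_rot": [0,0,0],"claw": 0},
    {"delta_pos": [-0.006,0,0],"delta_rot": [0,0,0],"claw": 0},
    {"delta_pos": [-0.0075,0,0],"delta_rot": [0,0,0],"claw": 0},
    {"delta_pos": [-0.009,0,0],"delta_rot": [0,0,0],"claw": 0},
    {"delta_pos": [-0.009,0,0],"delta_rot": [0,0,0],"claw": 0}
  ]
}}

```text
time: 13.42
eef_pos: [0.5236, -0.0335, 0.0696]
tcp_rot: [0.05, 0.999, -0.0, 0.001]
contact_force: [-0.7, -0.5, 0.4]
opening: 0.001
```

Run:
```python
from h import *
where()
p,d=ctrl.read_camera('scene');save('s14.png',cv2.resize(p[160:260,210:310],None,fx=6,fy=6,interpolation=cv2.INTER_CUBIC));where()
```

```text
nest [-95.   -0.2  69.6] F [-0.6 -0.5  0.4] open 0.001 t 13.4167
nest [-95.   -0.3  69.7] F [-0.8 -0.7  0.2] open 0.0 t 13.4667
```

View pics/s14.png

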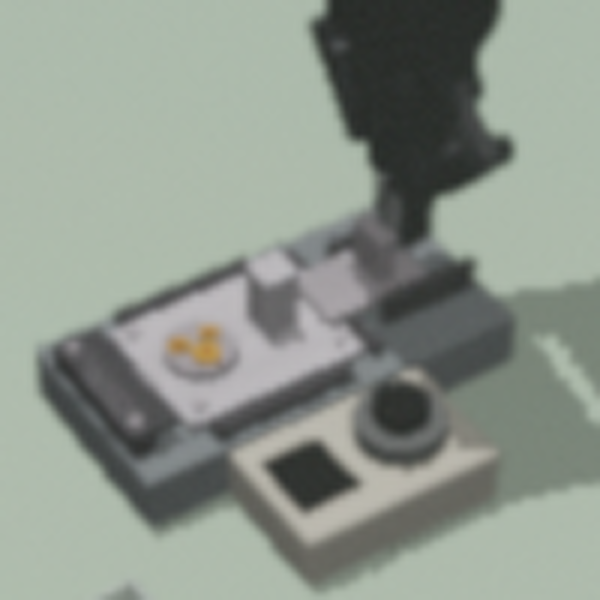

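The clamp blade is reaching over the near edge and has not met its stop yet. I push on until it does.

Call:
{"method": "carry_out", "body": {
  "commands": [
    {"delta_pos": [-0.001,0,0],"delta_rot": [0,0,0],"claw": 0},
    {"delta_pos": [-0.002,0,0],"delta_rot": [0,0,0],"claw": 0},
    {"delta_pos": [-0.003,0,0],"delta_rot": [0,0,0],"claw": 0},
    {"delta_pos": [-0.003,0,0],"delta_rot": [0,0,0],"claw": 0}
  ]
}}

```text
time: 13.8
eef_pos: [0.526, -0.0337, 0.0696]
tcp_rot: [0.05, 0.999, -0.0, -0.0]
contact_force: [-4.5, -0.4, 3.0]
opening: 0.0
```

Run:
```python
from h import *
where()
```

```text
nest [-92.6  -0.2  69.6] F [-4.4 -0.9  3. ] open 0.0 t 13.8
```

Call:
{"method": "carry_out", "body": {
  "commands": [
    {"delta_pos": [-0.001,0,0],"delta_rot": [0,0,0],"claw": 0},
    {"delta_pos": [-0.0015,0,0],"delta_rot": [0,0,0],"claw": 0},
    {"delta_pos": [-0.0015,0,0],"delta_rot": [0,0,0],"claw": 0}
  ]
}}

```text
time: 14.05
eef_pos: [0.5261, -0.0337, 0.0696]
tcp_rot: [0.05, 0.999, -0.0, -0.002]
contact_force: [-7.3, 0.7, 5.3]
opening: -0.002
```

Run:
```python
from h import *
where()
```

```text
nest [-92.6  -0.2  69.6] F [-7.3 -0.   5.3] open -0.002 t 14.05
```

The position stays at -92.6 while the force rises to 7 N, so the clamp is at its stop. I back off and look.

Call:
{"method": "carry_out", "body": {
  "commands": [
    {"delta_pos": [0.01,0,0],"delta_rot": [0,0,0],"claw": 0},
    {"delta_pos": [0.025,0,0],"delta_rot": [0,0,0],"claw": 0},
    {"delta_pos": [0.025,0,-0.02],"delta_rot": [0,0,0],"claw": 0},
    {"delta_pos": [0.02,0,-0.06],"delta_rot": [0,0,0],"claw": 0},
    {"delta_pos": [0.01,0.02,-0.09],"delta_rot": [0,0,0],"claw": 0},
    {"delta_pos": [0,0.04,-0.09],"delta_rot": [0,0,0],"claw": 0},
    {"delta_pos": [0,0.04,-0.09],"delta_rot": [0,0,0],"claw": 0}
  ]
}}

```text
time: 14.63
eef_pos: [0.534, 0.0077, 0.1633]
tcp_rot: [0.049, 0.999, 0.0, 0.003]
contact_force: [0.7, 0.3, 0.5]
opening: 0.002
```

Run:
```python
from h import *
where()
s,p,d=wshot('pics/w15')
p,d=ctrl.read_camera('scene');save('s15.png',cv2.resize(p[160:260,210:310],None,fx=6,fy=6,interpolation=cv2.INTER_CUBIC));where()
```

```text
nest [-88.8  41.8 163.3] F [0.6 0.4 0.5] open 0.002 t 14.6333
nest [-92.2  40.2 159.6] F [ 0.  -0.4 -0.4] open -0.004 t 14.7333
```

View pics/w15.png

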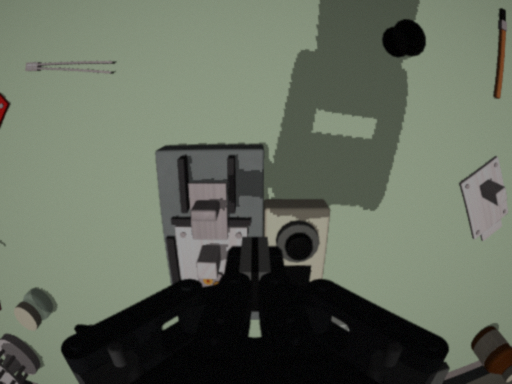

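View pics/s15.png

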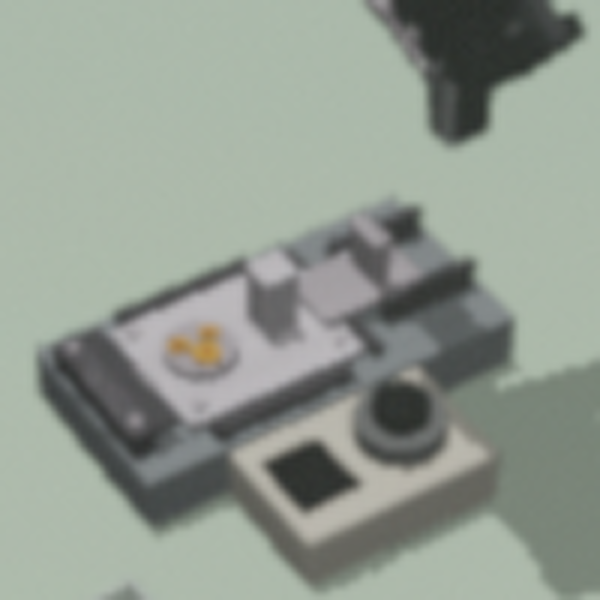

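The wrist view shows the blade's end over the plate's near edge at about (210,239). I'll measure it against x=-43 and locate the button, near (301,243).

Run:
```python
from h import *
s,p,d=pickle.load(open('pics/w15.pkl','rb'))
save('c15.png',cv2.resize(p[140:290,150:340],None,fx=4.2,fy=3.9,interpolation=cv2.INTER_CUBIC))
```

```text
(no output)
```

View pics/c15.png

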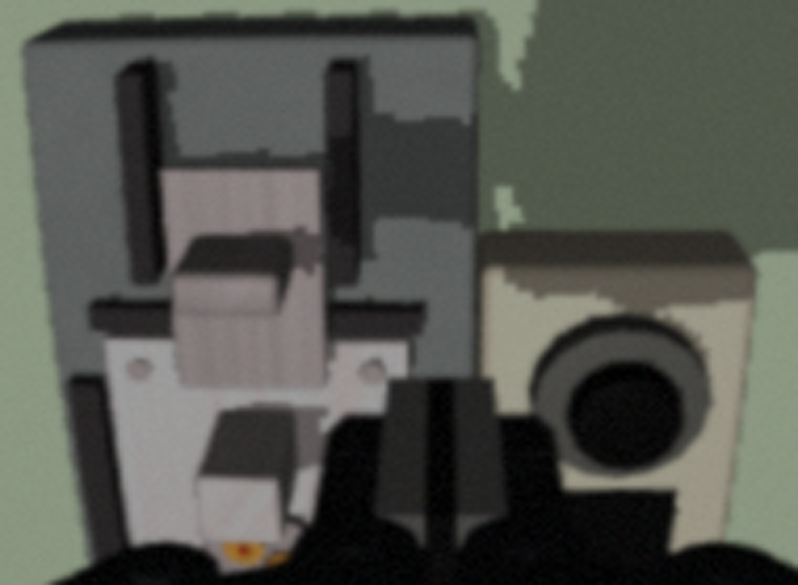

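Run:
```python
from h import *
s,p,d=pickle.load(open('pics/w15.pkl','rb'))
f=lambda L:np.array(L)/[4.2,3.9]+[150-.4,140-.4]
print('blade tip',nestxy(f([[180,386],[325,386]]),.042,s),'thumb',nestxy(f([[228,293]]),.068,s),'guide end -71',nestxy(f([[146,282],[343,282]]),.046,s))
for z in(.045,.05,.055):print('btn',z,nestxy(f([[626,415]]),z,s))
print('btn collar ',nestxy(f([[535,395],[707,395]]),.042,s))
where()
print(delta(*nt(-38,83,105)))
```

```text
blade tip [[-42.8 -16.6]
 [-43.4  16.3]] thumb [[-78.1   0.8]] guide end -71 [[-71.5 -21. ]
 [-71.9  21.3]]
btn 0.045 [[-37.1  83.2]]
btn 0.05 [[-39.8  82.3]]
btn 0.055 [[-42.6  81.4]]
btn collar  [[-41.2  62.8]
 [-40.6 101.9]]
nest [-92.2  40.2 159.6] F [ 0.  -0.4 -0.4] open -0.004 t 14.7333
(array([-0.0544,  0.0427,  0.0544]), array([-0.0004, -0.0035,  0.0019]))
```

The clamp is home: tip at -43.1 against -43, thumb at -78.1 against -78. Now the button.

Call:
{"method": "carry_out", "body": {
  "commands": [
    {"delta_pos": [-0.0544,0.043,0.02],"delta_rot": [0,-0.003,0.002],"claw": 0},
    {"delta_pos": [-0.0544,0.043,0.04],"delta_rot": [0,-0.003,0.002],"claw": 0},
    {"delta_pos": [-0.0544,0.043,0.065],"delta_rot": [0,-0.003,0.002],"claw": 0},
    {"delta_pos": [-0.0544,0.043,0.075],"delta_rot": [0,-0.003,0.002],"claw": 0},
    {"delta_pos": [-0.0544,0.043,0.075],"delta_rot": [0,-0.003,0.002],"claw": 0},
    {"delta_pos": [-0.0544,0.043,0.075],"delta_rot": [0,-0.003,0.002],"claw": 0}
  ]
}}

```text
time: 15.23
eef_pos: [0.5871, 0.0433, 0.0833]
tcp_rot: [0.05, 0.999, -0.0, -0.002]
contact_force: [0.7, 0.4, 0.9]
opening: -0.005
```

Run:
```python
from h import *
where()
s,p,d=wshot('pics/w16')
p,d=ctrl.read_camera('scene');save('s16.png',cv2.resize(p[160:260,210:310],None,fx=6,fy=6,interpolation=cv2.INTER_CUBIC));where()
print(delta(*nt(-38,83,70)))
```

```text
nest [-39.5  82.5  83.3] F [0.7 0.4 0.9] open -0.005 t 15.2333
nest [-37.6  82.6  85.8] F [-0.1 -1.4  0.3] open 0.0 t 15.3333
(array([0.0004, 0.0004, 0.0158]), array([-0.0006,  0.0018, -0.0011]))
```

View pics/s16.png

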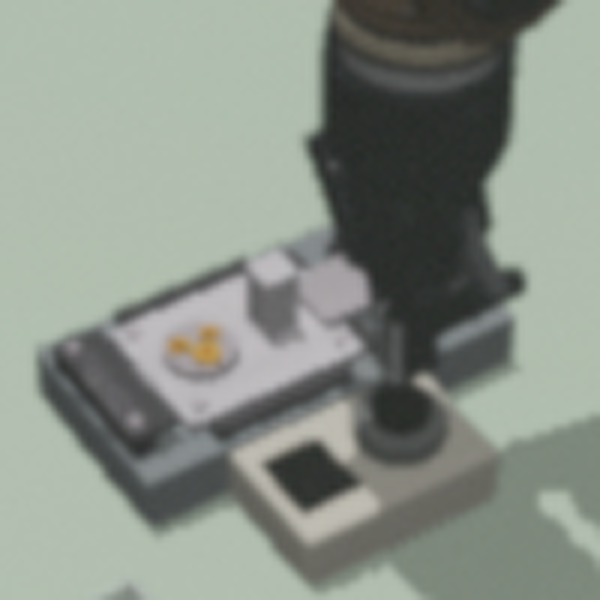

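View pics/w16.png

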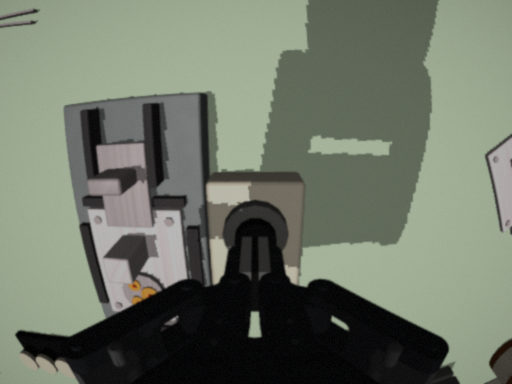

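The fingertips are over the black button at (256,228). I press in small steps.

Call:
{"method": "carry_out", "body": {
  "commands": [
    {"delta_pos": [0.0004,0.0004,0.006],"delta_rot": [0,0.0018,-0.001],"claw": 0},
    {"delta_pos": [0.0004,0.0004,0.012],"delta_rot": [0,0.0018,-0.001],"claw": 0},
    {"delta_pos": [0.0004,0.0004,0.015],"delta_rot": [0,0.0018,-0.001],"claw": 0},
    {"delta_pos": [0.0004,0.0004,0.018],"delta_rot": [0,0.0018,-0.001],"claw": 0},
    {"delta_pos": [0.0004,0.0004,0.018],"delta_rot": [0,0.0018,-0.001],"claw": 0}
  ]
}}

```text
time: 15.75
eef_pos: [0.5885, 0.0435, 0.0675]
tcp_rot: [0.05, 0.999, -0.0, -0.0]
contact_force: [-1.0, -0.2, 1.9]
opening: 0.004
```

Run:
```python
from h import *
where()
```

```text
nest [-38.1  82.8  67.5] F [-1.  -0.3  1.9] open 0.004 t 15.75
```

Call:
{"method": "carry_out", "body": {
  "commands": [
    {"delta_pos": [0,0,0.002],"delta_rot": [0,0,0],"claw": 0},
    {"delta_pos": [0,0,0.004],"delta_rot": [0,0,0],"claw": 0},
    {"delta_pos": [0,0,0.005],"delta_rot": [0,0,0],"claw": 0},
    {"delta_pos": [0,0,0.005],"delta_rot": [0,0,0],"claw": 0}
  ]
}}

```text
time: 16.08
eef_pos: [0.5887, 0.0435, 0.0631]
tcp_rot: [0.05, 0.999, -0.0, -0.0]
contact_force: [-2.7, -0.1, 5.5]
opening: 0.001
```

Run:
```python
from h import *
where()
```

```text
nest [-38.   82.9  63.1] F [-2.7 -0.4  5.5] open 0.001 t 16.0833
```

Call:
{"method": "carry_out", "body": {
  "commands": [
    {"delta_pos": [0,0,0.001],"delta_rot": [0,0,0],"claw": 0},
    {"delta_pos": [0,0,0.002],"delta_rot": [0,0,0],"claw": 0},
    {"delta_pos": [0,0,0.0025],"delta_rot": [0,0,0],"claw": 0},
    {"delta_pos": [0,0,0.0025],"delta_rot": [0,0,0],"claw": 0}
  ]
}}

```text
time: 16.42
eef_pos: [0.5888, 0.0436, 0.0629]
tcp_rot: [0.049, 0.999, -0.001, -0.001]
contact_force: [-6.9, -0.5, 13.0]
opening: 0.0
```

Run:
```python
from h import *
where()
```

```text
nest [-37.9  82.9  62.9] F [-6.8 -1.2 13. ] open 0.0 t 16.4167
```

It stalls at 62.9 mm with 13 N, about 6 mm below first contact, so it is fully pressed. Let go and clear away.

Call:
{"method": "carry_out", "body": {
  "commands": [
    {"delta_pos": [0,0,-0.005],"delta_rot": [0,0,0],"claw": 0},
    {"delta_pos": [0,0,-0.02],"delta_rot": [0,0,0],"claw": 0},
    {"delta_pos": [0,0,-0.05],"delta_rot": [0,0,0],"claw": 0},
    {"delta_pos": [0,0,-0.09],"delta_rot": [0,0,0],"claw": 0},
    {"delta_pos": [0.02,0.02,-0.13],"delta_rot": [0,0,0],"claw": 0},
    {"delta_pos": [0.04,0.06,-0.13],"delta_rot": [0,0,0],"claw": 0},
    {"delta_pos": [0.04,0.1,-0.13],"delta_rot": [0,0,0],"claw": 0},
    {"delta_pos": [0.04,0.1,-0.13],"delta_rot": [0,0,0],"claw": 0}
  ]
}}

```text
time: 17.08
eef_pos: [0.5587, 0.152, 0.1944]
tcp_rot: [0.047, 0.999, 0.001, 0.0]
contact_force: [0.5, 1.0, -0.6]
opening: -0.004
```

Run:
```python
from h import *
where()
s,p,d=wshot('pics/w18')
p,d=ctrl.read_camera('top');save('t18.png',cv2.resize(p[120:290,90:420],None,fx=2.4,fy=2.4,interpolation=cv2.INTER_CUBIC))
p,d=ctrl.read_camera('scene');save('s18.png',cv2.resize(p[160:260,210:310],None,fx=6,fy=6,interpolation=cv2.INTER_CUBIC));where()
```

```text
nest [-78.6 187.8 194.4] F [ 0.4  1.  -0.6] open -0.004 t 17.0833
nest [-78.  183.3 192.2] F [ 0.4 -0.1 -0.8] open -0.001 t 17.2333
```

View pics/s18.png

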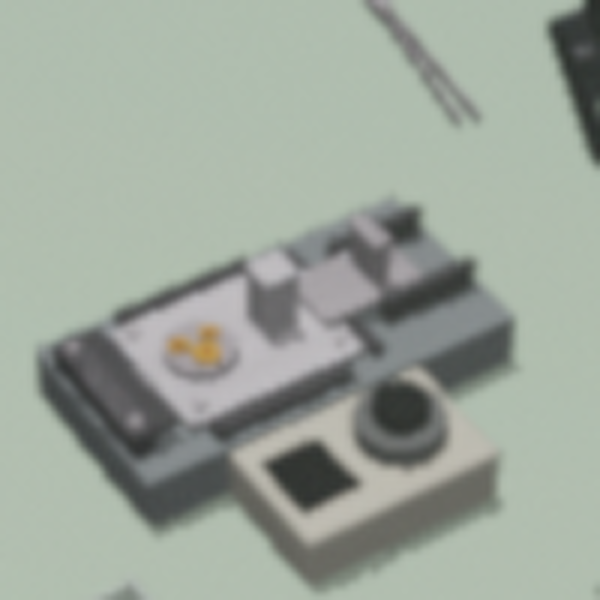

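View pics/w18.png

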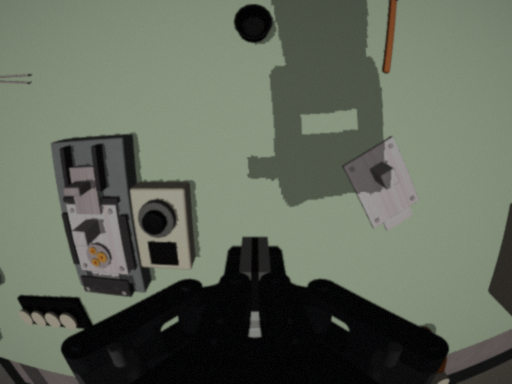

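View pics/t18.png

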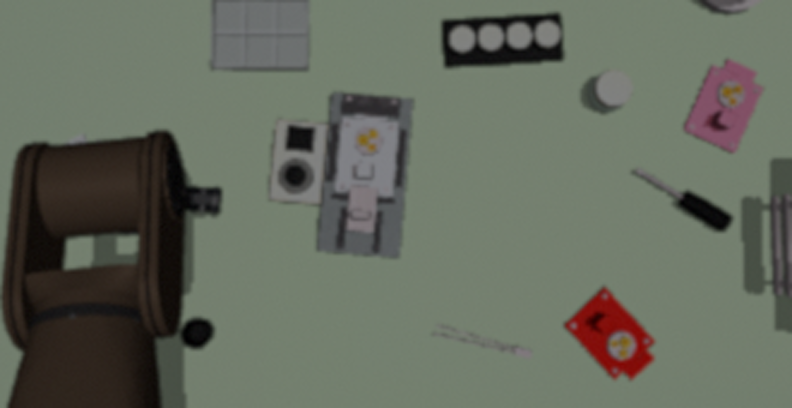

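All three views agree: the carrier lies flat under the lip and the clamp is home over its near edge. The button is back up, and the spare and bystanders are where they were.

Run:
```python
from h import *
s=ctrl.get_state();print(np.abs(s['dq']).max());ctrl.sign_off()
```

```text
0.03492997199620731
the job is handed in; nothing more can be done
```

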